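# Snap the clip-on lid onto the instrument box

### The job

Fetch the clip-on lid standing on the bench, set it squarely on the open instrument box in the sprung cradle (either way round) and press it straight down until the clip arms at both ends have snapped under the box's rim and the lid lies flat and fully home, then let go of it. The cradle yields as you press, so go by feel: press until both clips have gone home, but do not push the box right down onto the cradle's stop. Leave everything else on the bench where it is.

Things in the scene. Friction and masses are not known exactly. Their poses are not given: they have to be found in the camera images.
- lid_grip (a point): Centre of the steel lid's upright grip bar, half-way up. Bar 52 mm long (lid x), 12 thick (lid y), 28 high, solid, on the middle of the lid plate (122 x 80 x 4 mm); plate top 14 mm below this point, plate underside 18 mm below. Lid x runs along its length to clip a, z up. Symmetrical: fits either way round.
- lid: The lid as a whole, 0.2 to 0.33 kg; origin on its middle axis, level with the feet of its four round-ended guide posts (8 mm thick), 22 mm below the plate's underside. It starts standing on these posts on the bench; they fit inside the box's mouth with 1.5 mm clearance all round.
- lid_seat (a point): Centre of the underside of the lid plate, axes as lid_grip. When the lid is home this point coincides with rim_centre.
- clip_a_tip (a point): Catch of the clip arm at the lid's +x end: inner top edge of its nib, 57 mm out from the lid's middle, 6 mm below the plate's underside. Rigid arm 26 mm wide hanging 18 mm below the underside, outside the box; it gives way outwards on a spring, up to 6 mm, as its sloping nib rides over the rim bead, and snaps back under it: then 6 mm below rim_centre's level, 57 mm from it.
- clip_b_tip (a point): The same for the clip arm at the lid's -x end.
- rim_centre (a point): Middle of the open mouth of the steel instrument box, level with the top of its rim; x along its length, z up; 74 mm above the bench when nothing presses. The box is 110 x 76 mm outside, 42 mm tall, walls 3 mm; along each end (x) a rolled bead 5 mm thick projects 5 mm outwards, flush with the top.
- box (a joint): How far the box has sunk in the cradle, in m: 0 with no load, 0.020 on the hard stop. The box (0.7 to 0.9 kg) stands on a spring and cannot leave the cradle. Under a press, the lid's weight included, it starts to sink at 2 to 4 N, then 1 mm per 1.2 N; the stop is met at 26 to 28 N. The two clips together take 10 to 19 N to snap, so the box sinks 6 to 15 mm first.
- cradle: Low aluminium cradle 150 x 110 mm, 40 mm high, fixed to the bench under the box; origin at the centre of its underside, same axes as the box.
- forceps: Bystander: steel forceps lying on the bench, 125 x 20 x 5 mm; origin at the middle of the underside.
- tape_roll: Bystander: ring-shaped roll of paper tape lying flat, 60 mm across, 24 mm high; origin under its centre.
- pump_bottle: Bystander: white pump bottle, 58 mm across, 155 mm tall; origin under its centre.
- bowl: Bystander: steel bowl, 100 mm across, 38 mm high; origin under its centre.
- spray_can: Bystander: yellow bottle, 48 mm across, 150 mm tall; origin under its centre.
- tube_rack: Bystander: steel rack with capped glass tubes, 100 x 58 x 65 mm; origin under its centre.
- parts_tub: Bystander: open blue tub, 85 x 110 x 50 mm; origin under its centre.
Not all that is in view belongs to the job. What is shaped like the lid but green or turquoise is not meant.

How it is judged:
By the outcome, as a careful person would: the job done as asked, in the order asked, and still so for the second after the job is handed in, with the robot touching nothing.
It also fails if it takes over 64 s, if anything falls off the work surface, if the arm or the gripper's body presses on something with over 40 N, if the wrist force passes 120 N, or if a joint passes its speed limit or range.

### The arm

A 7-joint arm with a two-finger parallel gripper is mounted at the origin on the work surface. World frame = base frame: x ahead of the robot, y to its left, z up, the work surface at z = 0. Lengths are in m, angles in rad, forces in N, time in s.
With the tool pointing down it reaches from about 0.425 to 0.825 m from the base axis. Payload 3.6 kg.
Tool frame: the origin (TCP) lies between the finger pads; the fingertips stand 11 mm ahead of it and the grasp point (between the pads) lies 8 mm behind it (nose_length is the distance from the TCP to the fingertips, in m); y points along the fingers, x is the direction in which the jaws open and shut, and the axes are right-handed (so a half turn about y gives the same grasp; the last joint's range is limited). The gripper opens to 85 mm and grips with 20 to 120 N. Pads are 22 mm wide; open, the fingers measure 114 mm over their backs; the gripper's body (76 mm by 85 mm) begins 54 mm behind the grasp point. The pads swing forward as they close: fully open they stand 13 mm farther back than shut.
Start: joints at [-1.278, 0.615, -0.013, 1.423, 0.008, 1.103, -0.04], TCP at [0.204, 0.617, 0.213] pointing down, gripper open.
Joint ranges: [-3.12, 3.12], [-0.3, 2.06], [-1.34, 1.32], [0.26, 2.42], [-1.36, 4.5], [0.01, 1.98], [-2.84, 2.84]. Speed limits (rad/s): [2.79, 2.79, 3.14, 3.14, 3.14, 3.14, 3.14].

### API

Orientations are given as a unit quaternion [w, x, y, z].
In Python, from bench import get_obs, read_camera, camera_info, hand_in, trace, nose_length gives the robot as it stands. The module is installed in compiled form; this text tells all that it offers.
- The arm moves only by the tool arm_command, never from a script. Its argument "plan" is a list that holds one entry, the list of rows, each a list of 5 numbers: the shift along the tool's x, y, z in m, then the turn about the tool's y in degrees, then the closure, from 0 (fully open) to 1 (shut). In form: [[[x, y, z, roll, claw], ...]]. A call has 1 to 12 rows; each row shifts and turns the commanded pose from where the row before left it, along the tool's axes as they then stand; what a row does not reach is not made up. A row lasts 1/10 s, in which the tool goes at most 50 mm and 8.59 degrees, less where a joint would pass 70% of its speed; a pose out of reach is approached as far as the arm can. A call is refused whole if a number of a shift passes 0.05 or a number of a turn 8.59, either way. A call with a gripper value outside its range is refused whole. The fingers move at their own pace and stop on an object; "squeeze" is the grip in N (left out, the last holds). Time passes only in rows, so rows that do not move let the fingers close. It gives the time, the measured TCP pose, the force and the opening at its end, in the units of the state.
- get_obs(): the state, without advancing time (a new reading comes with each control period).
- read_camera(name): name is "scene" or "top"; returns the picture (420x560x3 uint8, blue, green, red); there is no depth.
- camera_info(name): a dict with "intrinsics" (3x3 intrinsics, pixels), "view" (4x4, takes a point from world to camera coordinates). Camera axes: x right, y down, z forward; pixel columns grow to the right and rows downward; lengths in m; the calibration is good to about 2 mm. A picture is of the moment at which its call begins. camera_info takes no time and is no camera call.
- hand_in(): hands the job in, once; it reports no verdict.
Trained networks look in the newest picture that a camera, given by its name, has taken for a name from the list of things; names that differ only in an ending like _2 or _b are one class to them, and where a whole thing is asked for, a point or a joint stands for the part that bears it (a point fixed in the world has none). Each returns a list of dicts, best first, with "p" (0 to 1); they miss things now and then, are a little off and sometimes report something else, mostly with a low value. They report only what shows in the picture. A call takes as long as a camera call. They do not tell look-alikes from the thing itself.
- trace(name, camera): "region" (420x560 bool, what is visible of it) and "at" ([row, column] in pixels, amid what is visible of it).
The state is a dict: "clock": time; "joint_positions": joint angles; "joint_velocities": joint speeds; "joint_torque": joint torques, N m; "tool_pos": TCP position; "orientation": TCP orientation; "ft_force": force on the tool from outside, world axes, zero at the start; "moment": the same for the moment, N m; "grip_width": finger opening in m.
Only numpy, scipy, OpenCV 4.12 (cv2) and the standard library are available. Lean on these libraries where they do the work, as an engineer would, in place of code of your own. Each camera call takes 0.05 s, during which the arm holds its last target.

## Working session

There is one attempt and no reset: what is moved stays moved. The work goes in short steps, Python scripts to look and compute and a tool call to move; the robot and the scene stay as the last step left them, time stands still between calls to the robot, and variables do not carry over. Pictures are saved under pics/ and viewed, and the job is handed in when it is done.

Besides the shell and the picture viewer there is one more tool, called after "Call:" as name(argument=value, ...), one argument or row to a line, values as JSON. arm_command: Moves the arm, as the interface text tells. Its arguments: {"type":"object","properties":{"plan":{"type":"array"},"squeeze":{"type":"number"}},"required":["plan"]}

```bash
mkdir -p pics; python3 - <<'E'
from bench import *
import cv2
o=get_obs(); print({k:(v if not hasattr(v,'round') else v) for k,v in o.items()}); print(nose_length)
for c in ["scene","top"]:
    i=read_camera(c); cv2.imwrite(f"pics/{c}0.png",i)
    ci=camera_info(c); print(c,ci["intrinsics"],ci["view"])
    for n in ["lid","lid_grip","rim_centre","box","cradle","clip_a_tip","lid_seat"]:
        try:
            print(n,[(round(d["p"],2),d["at"],int(d["region"].sum())) for d in trace(n,c)][:4])
        except Exception as e: print(n,e)
print(get_obs()["clock"])
E
```

```text
{'clock': 0.0, 'joint_positions': array([-1.27751244,  0.61592435, -0.01261883,  1.42492775,  0.00808064,
        1.10342153, -0.04040245]), 'joint_velocities': array([-3.38313125e-05,  9.78328113e-04, -8.56431916e-04,  1.28540240e-03,
        4.77734496e-05, -1.09176701e-03, -1.24514336e-03]), 'joint_torque': array([-1.30296125e-04, -4.69219565e+01,  2.59555271e-01, -1.71031809e+01,
        1.00733581e-02,  9.76436801e-03, -8.67139192e-06]), 'tool_pos': array([0.20405901, 0.6162609 , 0.21182533]), 'orientation': array([-0.57266494,  0.57376627,  0.41328278, -0.41478245]), 'ft_force': array([ 0.02778229, -0.19518236, -0.74000416]), 'moment': array([-0.01564573,  0.02723764,  0.0184817 ]), 'grip_width': 0.08557797242131246}
0.011
scene [[454.22626825   0.         278.36581695]
 [  0.         454.22626825 204.47521989]
 [  0.           0.           1.        ]] [[-0.84110996  0.54057707 -0.01761982  0.4011752 ]
 [ 0.39894136  0.59807603 -0.69509054 -0.14346887]
 [-0.36521201 -0.59167685 -0.71870626  1.33359141]
 [ 0.          0.          0.          1.        ]]
lid [(0.8, [257.7, 446.
[... 629 characters left out ...]
8733]
 [-0.98832774  0.01378522 -0.15171765  0.47426636]
 [ 0.15180285  0.00535379 -0.98839629  1.00157051]
 [ 0.          0.          0.          1.        ]]
lid [(0.98, [182.7, 219.6], 1364), (0.77, [116.3, 218.8], 1301), (0.51, [167.3, 285.8], 267)]
lid_grip [(0.78, [303.0, 162.2], 1604), (0.73, [118.0, 218.2], 1275), (0.61, [181.3, 220.5], 1338)]
rim_centre [(0.65, [161.1, 360.8], 1339)]
box [(0.77, [161.2, 361.9], 1380)]
cradle [(0.89, [165.1, 358.6], 2193), (0.72, [221.7, 129.3], 574), (0.5, [161.5, 364.2], 1470)]
clip_a_tip [(0.45, [317.8, 139.8], 62)]
lid_seat [(0.93, [114.0, 219.9], 1275), (0.86, [178.3, 219.6], 1274), (0.56, [306.7, 164.4], 1536), (0.51, [149.7, 439.1], 1008)]
0.8
```

View pics/scene0.png

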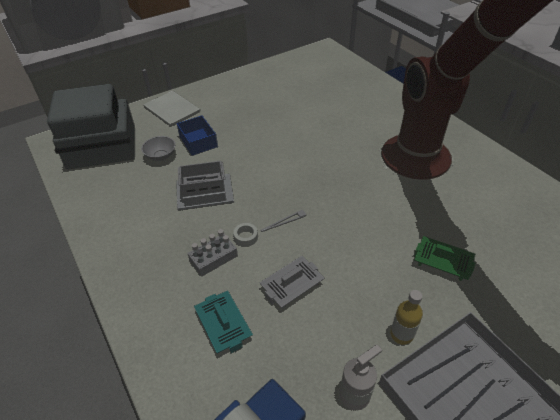

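View pics/top0.png

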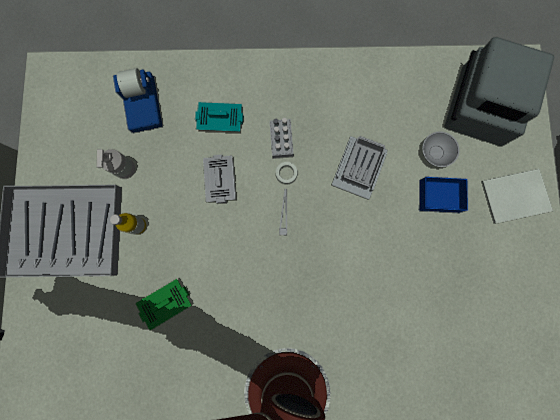

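The grey lid is at top (col 220, row 179) and scene (292, 283). The green and turquoise ones are decoys. The box and cradle are at top (360, 166) and scene (203, 184). I'll zoom in on both.

```bash
python3 - <<'E'
import cv2,numpy as np
t=cv2.imread("pics/top0.png"); s=cv2.imread("pics/scene0.png")
def crop(i,c,r,h=35):
    k=cv2.resize(i[r-h:r+h,c-h:c+h],None,fx=5.6,fy=5.6,interpolation=cv2.INTER_CUBIC)
    return cv2.convertScaleAbs(k,alpha=1.5)
cv2.imwrite("pics/z_top.png",np.hstack([crop(t,220,179),crop(t,360,166)]))
cv2.imwrite("pics/z_sc.png",np.hstack([crop(s,292,283,),crop(s,203,184)]))
E
```

```text
(no output)
```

View pics/z_top.png

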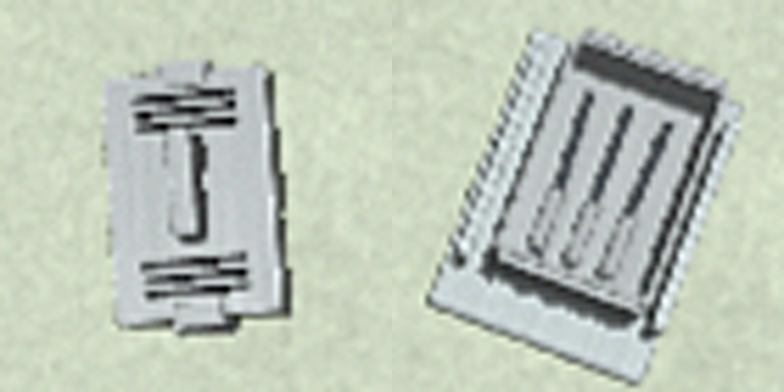

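View pics/z_sc.png

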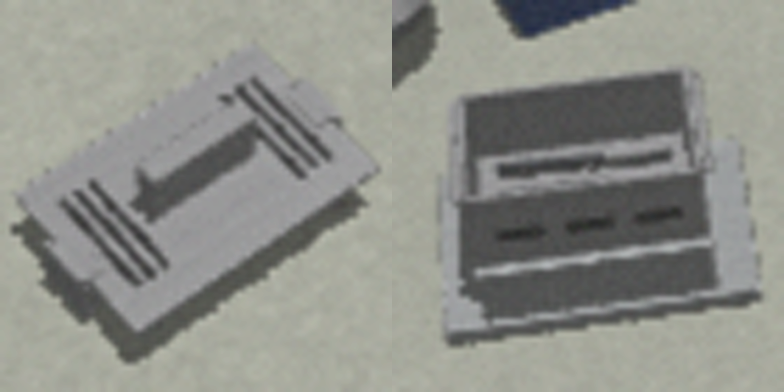

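```bash
cat > h.py <<'E'
import numpy as np,cv2
from scipy.optimize import least_squares
from bench import camera_info
CI={c:camera_info(c) for c in("scene","top")}
def proj(c,P):
    P=np.atleast_2d(P); V=CI[c]["view"]; q=P@V[:3,:3].T+V[:3,3]; k=q@CI[c]["intrinsics"].T
    return k[:,:2]/k[:,2:]           # col,row
def back(c,uv,z):
    uv=np.atleast_2d(uv); V=CI[c]["view"]; K=CI[c]["intrinsics"]
    d=np.c_[uv,np.ones(len(uv))]@np.linalg.inv(K).T@V[:3,:3]; o=-V[:3,:3].T@V[:3,3]
    return o+d*((z-o[2])/d[:,2])[:,None]
def place(P,x,y,a):
    P=np.array(P,float); c,s=np.cos(a),np.sin(a)
    return np.c_[x+c*P[:,0]-s*P[:,1],y+s*P[:,0]+c*P[:,1],P[:,2]]
def overlay(img,c,lines,ctr,h,f,fn):
    r0,c0=int(ctr[1])-h,int(ctr[0])-h
    k=cv2.resize(img[r0:r0+2*h,c0:c0+2*h],None,fx=f,fy=f,interpolation=cv2.INTER_CUBIC)
    k=cv2.convertScaleAbs(k,alpha=1.5)
    for L,col in lines:
        p=(proj(c,L)-[c0,r0]+0.5)*f
        cv2.polylines(k,[np.int32(np.round(p*8))],False,col,1,cv2.LINE_AA,3)
    if fn: cv2.imwrite(fn,k)
    return k
def rect(l,w,z): return [[l/2,w/2,z],[-l/2,w/2,z],[-l/2,-w/2,z],[l/2,-w/2,z],[l/2,w/2,z]]
E
python3 - <<'E'
from h import *
from bench import *
t=read_camera("top"); s=read_camera("scene"); cv2.imwrite("pics/top1.png",t); cv2.imwrite("pics/scene1.png",s)
print(np.abs(t.astype(int)-cv2.imread("pics/top0.png")).mean())
out={}
for n,k,z in (("lid",0,.026),("box",0,.074),("cradle",0,.04)):
  for c in("top","scene"):
    d=trace(n,c)
    tgt={"lid":{"top":(220,179),"scene":(292,283)}}.get(n,{"top":(360,166),"scene":(203,184)})[c]
    d=min(d,key=lambda e:np.hypot(e["at"][1]-tgt[0],e["at"][0]-tgt[1]))
    m=d["region"].astype(np.uint8); out[n+c]=m
    cs=max(cv2.findContours(m,0,1)[0],key=cv2.contourArea)[:,0,:]
    W=back(c,cs,z)[:,:2]*1000
    print(n,c,cv2.minAreaRect(W.astype(np.float32)))
np.savez("reg.npz",**out); print(get_obs()["clock"])
E
```

```text
1.4758531746031747
lid top ((553.0538330078125, 176.37330627441406), (134.60545349121094, 79.75506591796875), 4.7182230949401855)
lid scene ((731.226806640625, 185.32284545898438), (141.44561767578125, 80.77931213378906), 86.80392456054688)
box top ((570.7568359375, -197.26370239257812), (106.13007354736328, 153.79432678222656), 67.56561279296875)
box scene ((593.5289916992188, -185.03807067871094), (119.10331726074219, 118.8196029663086), 67.13170623779297)
cradle top ((579.5587158203125, -203.58839416503906), (114.90430450439453, 161.39576721191406), 65.38726806640625)
cradle scene ((585.276123046875, -197.24026489257812), (182.13104248046875, 145.5009002685547), 67.79559326171875)
1.2
```

```bash
cat >> h.py <<'E'
def outline(kind,x,y,a):
    R=(0,0,255);G=(0,255,0);B=(255,0,0)
    if kind=="lid":
        L=[(rect(122,80,26),R),(rect(122,80,22),B),(rect(52,12,54),G)]
    else:
        L=[(rect(120,76,74),R),(rect(104,70,74),G),(rect(150,110,40),B)]
    return [(place(np.array(l)/1000.,x,y,a),c) for l,c in L]
E
python3 - <<'E'
from h import *
for c in("top","scene"):
    i=((cv2.imread(f"pics/{c}0.png").astype(float)+cv2.imread(f"pics/{c}1.png"))/2).astype(np.uint8)
    pl=(.553,.176,np.radians(4.7)); pb=(.575,-.197,np.radians(-22.5))
    ks=[overlay(i,c,outline(k,*p),proj(c,[p[0],p[1],z])[0],34,6,None) for k,p,z in(("lid",pl,.026),("box",pb,.06))]
    cv2.imwrite(f"pics/ov_{c}.png",np.hstack([k[:400,:398] for k in ks]))
E
```

```text
(no output)
```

View pics/ov_top.png

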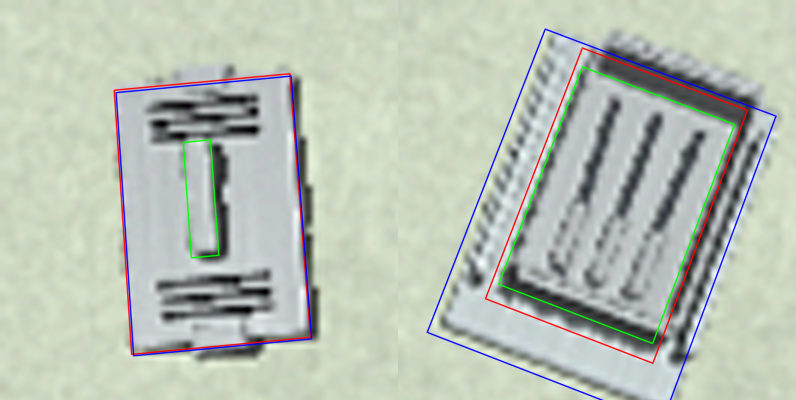

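View pics/ov_scene.png

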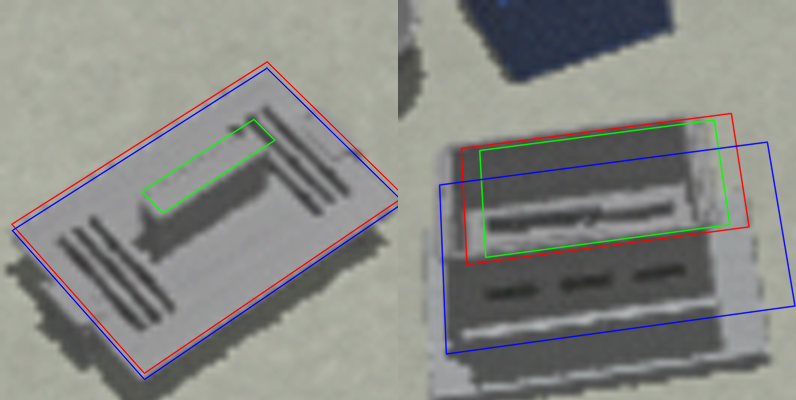

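```bash
python3 - <<'E'
from h import *
for c,ctr in(("top",(361,166)),("scene",(204,184))):
    V=CI[c]["view"]; print(c,-V[:3,:3].T@V[:3,3])
    i=((cv2.imread(f"pics/{c}0.png").astype(float)+cv2.imread(f"pics/{c}1.png"))/2).astype(np.uint8)
    h=34;f=17; k=cv2.resize(i[ctr[1]-h:ctr[1]+h,ctr[0]-h:ctr[0]+h],None,fx=f,fy=f,interpolation=cv2.INTER_CUBIC)
    k=cv2.convertScaleAbs(k,alpha=1.5)[:, :]
    for g in range(0,2*h,10):
        cv2.putText(k,str(ctr[0]-h+g),(g*f,12),0,.45,(0,0,255)); cv2.putText(k,str(ctr[1]-h+g),(0,g*f+12),0,.45,(0,0,255))
        cv2.line(k,(g*f,0),(g*f,1200),(0,0,255),1);cv2.line(k,(0,g*f),(1200,g*f),(0,0,255),1)
    cv2.imwrite(f"pics/big_{c}.png",cv2.resize(k,(600,600),interpolation=cv2.INTER_AREA))
E
```

```text
top [0.31685575 0.00108584 1.06199905]
scene [0.88171173 0.65799434 0.86580528]
```

View pics/big_top.png

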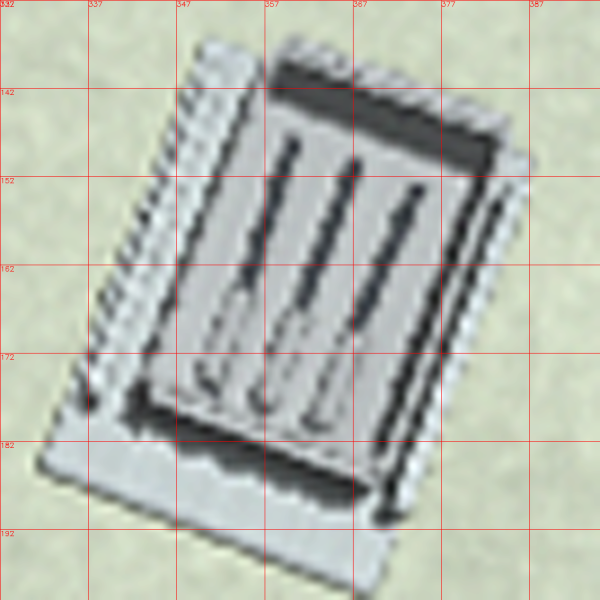

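View pics/big_scene.png

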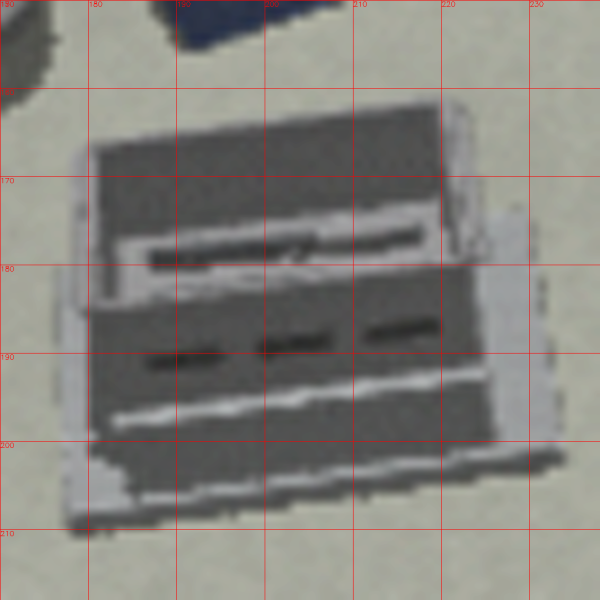

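```bash
cat >> h.py <<'E'
from scipy.ndimage import map_coordinates
def edgefit(edges,p0,imgs,rng=3.0,fixed=None,it=8,verbose=True):
    """edges: (cam,P0,P1,sign) object frame m; n = right-hand normal in image from P0->P1 ; sign=+1 if brighter on +n side"""
    p=np.array(p0,float); ts=np.linspace(.1,.9,25)
    for k in range(it):
        rg=rng if k<3 else max(1.2,rng/2)
        J=[];r=[];info=[]
        for ei,(c,A,B,sg) in enumerate(edges):
            g=imgs[c]; L=np.array(A)[None]*(1-ts[:,None])+np.array(B)[None]*ts[:,None]
            f=lambda q:proj(c,place(L,*q))
            uv=f(p); d=uv[-1]-uv[0]; d/=np.linalg.norm(d); n=np.array([-d[1],d[0]])
            off=np.arange(-rg-1,rg+1.01,.1)
            S=np.array([map_coordinates(g,[uv[:,1]+o*n[1],uv[:,0]+o*n[0]],order=1) for o in off]) # off x pts
            D=np.gradient(S,axis=0)*sg
            Dm=cv2.GaussianBlur(D,(0,0),sigmaX=1.5,sigmaY=3)
            Dm=Dm[10:-10]; of=off[10:-10]
            j=Dm.argmax(0); o=of[j]; w=(Dm.max(0)>np.percentile(Dm.max(0),30))
            med=np.median(o[w]); w&=np.abs(o-med)<.8
            eps=[1e-4,1e-4,1e-3]
            Jn=np.array([((f(p+np.eye(3)[q]*eps[q])-uv)/eps[q])@n for q in range(3)]).T
            J.append(Jn[w]);r.append(o[w]);info.append((c,w.sum(),round(o[w].mean(),2),round(float(np.median(Dm.max(0))),2)))
        J=np.vstack(J);r=np.hstack(r)
        sc=np.array([1,1,.05]); s=least_squares(lambda q:(J/1)@(q*sc)-r,np.zeros(3),loss="soft_l1",f_scale=.4).x*sc
        p=p+s
    if verbose:
        for e in info: print("  ",e)
    return p
E
cat > fit1.py <<'E'
from h import *
I={c:((cv2.imread(f"pics/{c}0.png").astype(float)+cv2.imread(f"pics/{c}1.png"))/2) for c in("top","scene")}
g={c:I[c].mean(2) for c in I}
def E(c,a,b,z,s): return (c,[a[0]/1e3,a[1]/1e3,z/1e3],[b[0]/1e3,b[1]/1e3,z/1e3],s)
# n=(-dy,dx) : for image direction d, n is to the right-hand (clockwise on screen)
def auto(c,a,b,z,bright_toward,p):   # bright_toward: object pt on bright side
    e=E(c,a,b,z,1); uv=proj(c,place([e[1],e[2],[bright_toward[0]/1e3,bright_toward[1]/1e3,z/1e3]],*p))
    d=uv[1]-uv[0]; n=np.array([-d[1],d[0]]); return E(c,a,b,z,int(np.sign((uv[2]-uv[:2].mean(0))@n)))
pb=(.583,-.193,np.radians(-22.5))
A=lambda *x:auto(*x,pb)
eb=[A("top",(52,-35),(52,35),74,(60,0)), A("top",(-50,38),(50,38),74,(0,0)),A("top",(-60,-35),(-60,35),72,(0,0)),
    A("top",(-45,-35),(45,-35),74,(0,-60)),
    A("scene",(-55,38),(55,38),74,(0,0)),A("scene",(-52,-35),(52,-35),74,(0,-60)),
    ]
if __name__=="__main__":
    pT=edgefit(eb[:4],pb,g); print("top",pT[:2].round(4),np.degrees(pT[2]).round(2))
    pA=edgefit(eb,pT,g); print("all",pA[:2].round(4),np.degrees(pA[2]).round(2))
    for c in I:
        ks=[overlay(I[c].astype(np.uint8),c,outline("box",*p)[:2],proj(c,[p[0],p[1],.06])[0],33,6,None) for p in(pT,pA)]
        cv2.imwrite(f"pics/bf_{c}.png",np.hstack([k[:,:396] for k in ks]))
E
python3 fit1.py
```

```text
('top', np.int64(17), np.float64(-0.12), 4.67)
   ('top', np.int64(17), np.float64(0.33), 3.3)
   ('top', np.int64(17), np.float64(0.13), 6.56)
   ('top', np.int64(16), np.float64(-0.46), 4.82)
top [ 0.5909 -0.1934] -21.25
   ('top', np.int64(17), np.float64(-0.14), 4.54)
   ('top', np.int64(17), np.float64(0.41), 3.22)
   ('top', np.int64(17), np.float64(0.14), 6.46)
   ('top', np.int64(17), np.float64(-0.29), 4.74)
   ('scene', np.int64(17), np.float64(-1.5), 0.52)
   ('scene', np.int64(12), np.float64(1.5), 0.04)
all [ 0.5909 -0.1931] -20.0
```

View pics/bf_top.png

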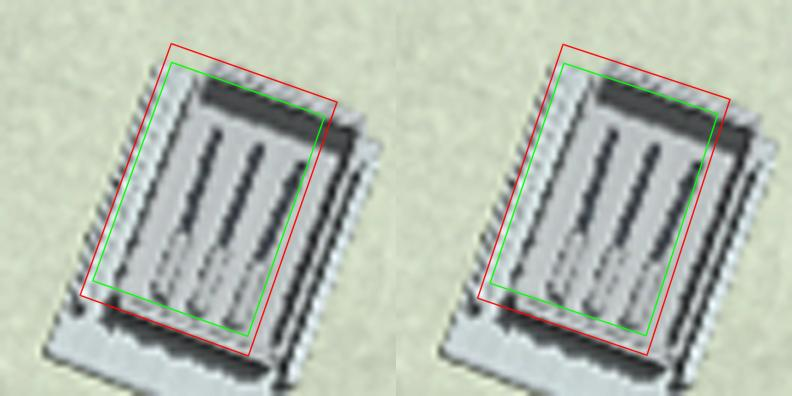

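View pics/bf_scene.png

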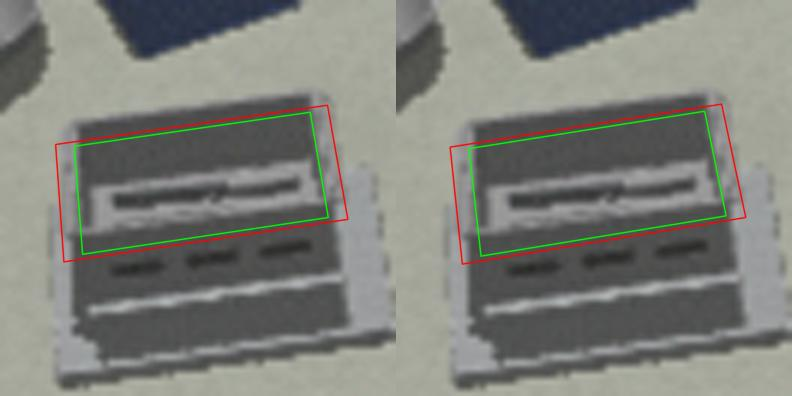

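```bash
sed -i 's/^pb=.*/pb=(.585,-.2035,np.radians(-21.5))/' fit1.py; sed -i 's/edgefit(eb\[:4\],pb,g)/edgefit(eb[:4],pb,g,rng=1.6)/; s/edgefit(eb,pT,g)/edgefit(eb,pT,g,rng=1.6)/' fit1.py; python3 fit1.py
```

```text
('top', np.int64(17), np.float64(-0.14), 4.73)
   ('top', np.int64(17), np.float64(0.19), 4.0)
   ('top', np.int64(17), np.float64(0.13), 6.61)
   ('top', np.int64(17), np.float64(-0.19), 5.85)
top [ 0.585  -0.2081] -22.48
   ('top', np.int64(17), np.float64(-0.14), 4.78)
   ('top', np.int64(17), np.float64(0.41), 4.0)
   ('top', np.int64(17), np.float64(0.14), 6.62)
   ('top', np.int64(17), np.float64(0.05), 5.86)
   ('scene', np.int64(17), np.float64(-0.41), 2.36)
   ('scene', np.int64(17), np.float64(-0.3), 3.22)
all [ 0.5852 -0.2075] -22.33
```

View pics/bf_top.png

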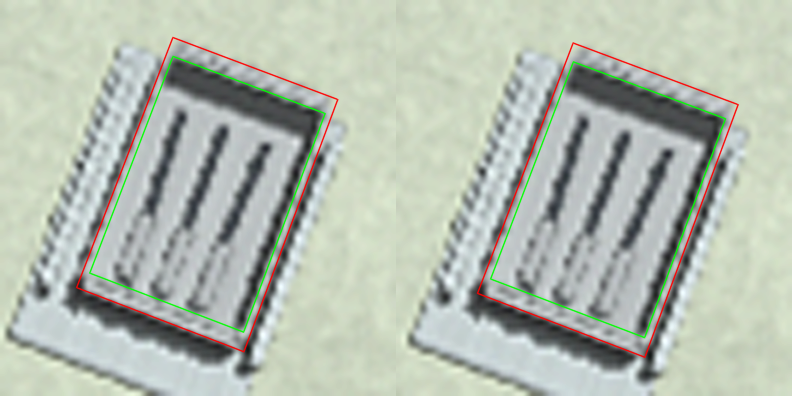

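View pics/bf_scene.png

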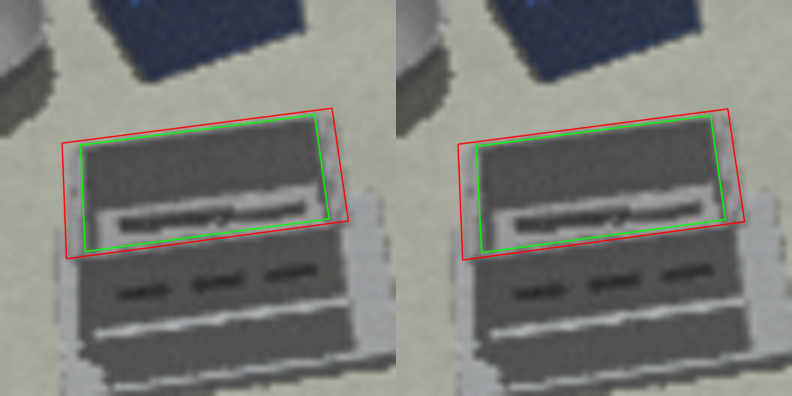

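```bash
cat > fit2.py <<'E'
from fit1 import *
pl=(.553,.176,np.radians(4.7))
A=lambda *x:auto(*x,pl)
el=[A("top",(-60,-40),(60,-40),22,(0,0)), A("top",(-60,40),(60,40),26,(0,80)),A("top",(61,15),(61,40),26,(80,0)),A("top",(61,-38),(61,-15),26,(80,0)),
    A("top",(-26,-6),(26,-6),54,(0,0)),A("top",(-61,-40),(-61,-16),22,(0,0)),A("top",(-61,16),(-61,40),22,(0,0)),
    A("scene",(-60,-40),(60,-40),26,(0,-80)),A("scene",(-60,40),(60,40),22,(0,0)),A("scene",(61,16),(61,38),22,(0,0)),A("scene",(61,-38),(61,-16),22,(0,0)),
    A("scene",(-61,-38),(-61,-15),26,(-80,0)),A("scene",(-61,15),(-61,38),26,(-80,0)),A("scene",(-26,6),(26,6),54,(0,0)),]
if __name__=="__main__":
    T=[e for e in el if e[0]=="top"];S=[e for e in el if e[0]!="top"]
    r=[]
    for s in(T,S,el):
        p=edgefit(s,pl,g,rng=1.8); r.append(p); print(p[:2].round(4),np.degrees(p[2]).round(2))
    for c in I:
        ks=[overlay(I[c].astype(np.uint8),c,outline("lid",*p),proj(c,[p[0],p[1],.03])[0],33,6,None) for p in(r[0],r[2])]
        cv2.imwrite(f"pics/lf_{c}.png",np.hstack(ks))
E
python3 fit2.py
```

```text
('top', np.int64(17), np.float64(0.13), 5.77)
   ('top', np.int64(14), np.float64(-0.41), 0.65)
   ('top', np.int64(10), np.float64(0.25), 0.63)
   ('top', np.int64(13), np.float64(-0.22), 0.57)
   ('top', np.int64(17), np.float64(0.17), 6.13)
   ('top', np.int64(17), np.float64(0.01), 4.81)
   ('top', np.int64(17), np.float64(-0.02), 3.49)
[0.5561 0.1773] 4.1
   ('scene', np.int64(17), np.float64(0.04), 0.47)
   ('scene', np.int64(17), np.float64(0.37), 2.9)
   ('scene', np.int64(17), np.float64(0.05), 2.88)
   ('scene', np.int64(17), np.float64(0.01), 2.77)
   ('scene', np.int64(17), np.float64(-0.02), 0.55)
   ('scene', np.int64(17), np.float64(-0.04), 0.64)
   ('scene', np.int64(17), np.float64(-0.49), 2.82)
[0.5542 0.1769] 4.51
   ('top', np.int64(17), np.float64(0.04), 5.79)
   ('top', np.int64(13), np.float64(-0.48), 0.57)
   ('top', np.int64(9), np.float64(0.78), 0.84)
   ('top', np.int64(12), np.float64(0.09), 0.57)
   ('top', np.int64(17), np.float64(0.11), 6.21)
   ('top', np.int64(17), np.float64(0.45), 4.85)
   ('top', np.int64(17), np.float64(0.57), 3.67)
   ('scene', np.int64(16), np.float64(0.11), 0.42)
   ('scene', np.int64(17), np.float64(0.42), 2.91)
   ('scene', np.int64(17), np.float64(-0.17), 2.88)
   ('scene', np.int64(17), np.float64(-0.21), 2.78)
   ('scene', np.int64(17), np.float64(-0.21), 0.55)
   ('scene', np.int64(17), np.float64(-0.24), 0.64)
   ('scene', np.int64(17), np.float64(-0.43), 2.83)
[0.5547 0.177 ] 4.51
```

View pics/lf_top.png

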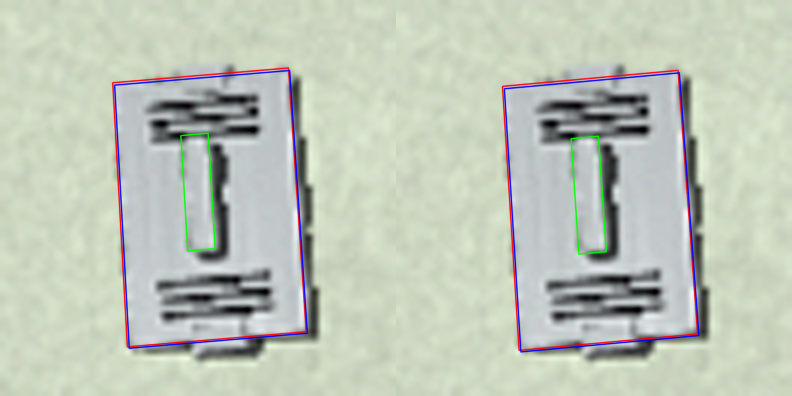

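View pics/lf_scene.png

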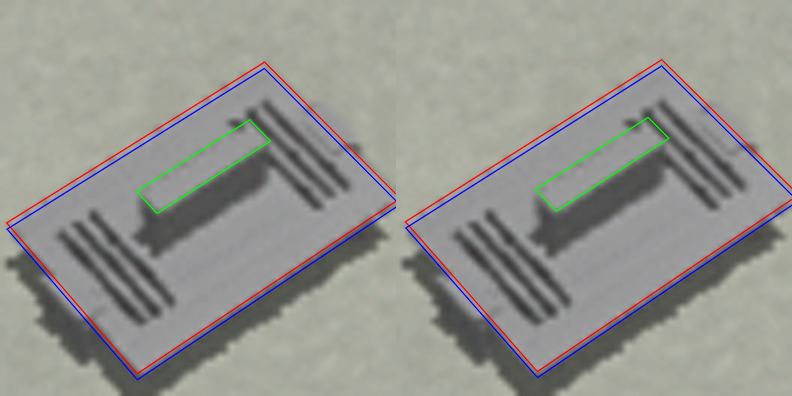

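```bash
cat >> h.py <<'E'
from scipy.spatial.transform import Rotation as Ro
def state(v=True):
    from bench import get_obs
    o=get_obs(); q=o["orientation"]; R=Ro.from_quat([q[1],q[2],q[3],q[0]]).as_matrix()
    yaw=np.degrees(np.arctan2(R[1,0],R[0,0]))
    if v:
        print("t",round(o["clock"],2),"tcp",o["tool_pos"].round(4),"xyaw",yaw.round(2),"zyaw",np.degrees(np.arctan2(R[1,2],R[0,2])).round(2),"ydir",R[:,1].round(3),"F",o["ft_force"].round(2),"w",round(o["grip_width"],4),"j",o["joint_positions"].round(2))
    return o,R,yaw
def go(target,jaw):   # jaw: desired direction of tool x (deg, mod 180). shift in tool frame after turn
    o,R,yaw=state()
    d=(jaw-yaw+90)%180-90
    # turn about tool y (down): +roll => R@Ry(roll)
    for roll in(-d,):
        R2=R@Ro.from_euler("y",roll,degrees=True).as_matrix()
        print("roll",round(roll,2),"-> xyaw",np.degrees(np.arctan2(R2[1,0],R2[0,0])).round(2),"shift",(R2.T@(np.array(target)-o["tool_pos"])).round(4), "no-roll shift",(R.T@(np.array(target)-o["tool_pos"])).round(4))
E
python3 - <<'E'
from h import *
go([.5545,.177,.14],94.4)
for c,px in {"spray":(137,222),"pump":(115,160)}.items(): print(c,back("top",[px],.0)[0].round(3))
print(back("top",[(281,137),(287,173)],.03).round(3))
E
```

```text
t 1.2 tcp [0.2043 0.617  0.213 ] xyaw 71.68 zyaw 161.68 ydir [-0. -0. -1.] F [ 0.02 -0.4   0.28] w 0.0855 j [-1.28  0.61 -0.01  1.42  0.01  1.1  -0.04]
roll -22.72 -> xyaw 94.4 shift [-0.4656  0.073  -0.3154] no-roll shift [-0.3076  0.073  -0.4708]
spray [0.442 0.402 0.   ]
pump [0.617 0.471 0.   ]
[[ 0.667  0.006  0.03 ]
 [ 0.566 -0.009  0.03 ]]
```

Call:
arm_command(
  plan=[
    [[0,0,0,-7.57,0],[0,0,0,-7.57,0],[0,0,0,-7.57,0],[-0.0388,0,-0.0263,0,0],[-0.0388,0,-0.0263,0,0],[-0.0388,0,-0.0263,0,0],[-0.0388,0,-0.0263,0,0],[-0.0388,0,-0.0263,0,0],[-0.0388,0,-0.0263,0,0],[-0.0388,0,-0.0263,0,0],[-0.0388,0,-0.0263,0,0],[-0.0388,0,-0.0263,0,0]],
  ],
  squeeze=60,
)

```text
clock: 2.4
tool_pos: [0.4682, 0.2854, 0.2134]
orientation: [-0.48, 0.481, 0.519, -0.519]
ft_force: [-0.0, 0.1, -0.7]
grip_width: 0.0852
```

```bash
python3 - <<'E'
from h import *
go([.5545,.177,.14],94.4)
E
```

```text
t 2.4 tcp [0.4682 0.2854 0.2134] xyaw 94.4 zyaw -175.6 ydir [ 0.001  0.    -1.   ] F [-0.04  0.14 -0.73] w 0.0852 j [-0.53  0.46 -0.09  1.72  0.05  0.97  1.01]
roll -0.0 -> xyaw 94.4 shift [-0.1148  0.0734 -0.0777] no-roll shift [-0.1148  0.0734 -0.0777]
```

Call:
arm_command(
  plan=[
    [[-0.0383,0,-0.0259,0,0],[-0.0383,0,-0.0259,0,0],[-0.0383,0,-0.0259,0,0],[0,0.03,0,0,0],[0,0.03,0,0,0],[0,0.03,0,0,0],[0,0.02,0,0,0],[0,0.01,0,0,0],[0,0,0,0,0],[0,0,0,0,0]],
  ],
)

```text
clock: 3.4
tool_pos: [0.5541, 0.1786, 0.0939]
orientation: [-0.48, 0.481, 0.519, -0.518]
ft_force: [-0.9, 0.8, 0.6]
grip_width: 0.0852
```

```bash
python3 - <<'E'
from h import *
go([.5545,.177,.039],94.4)
from bench import *
t=read_camera("top"); s=read_camera("scene"); cv2.imwrite("pics/top2.png",t); cv2.imwrite("pics/scene2.png",s)
k=[cv2.resize(i[r-45:r+45,c-45:c+45],(400,400),interpolation=cv2.INTER_CUBIC) for i,c,r in((t,220,179),(s,292,275))]
cv2.imwrite("pics/z2.png",cv2.convertScaleAbs(np.hstack(k),alpha=1.5))
E
```

```text
t 3.4 tcp [0.5541 0.1786 0.0939] xyaw 94.39 zyaw -175.61 ydir [ 0.002  0.001 -1.   ] F [-0.91  0.81  0.63] w 0.0852 j [-0.31  0.65 -0.07  1.76  0.06  0.73  1.24]
roll -0.01 -> xyaw 94.4 shift [-0.0017  0.0549 -0.0002] no-roll shift [-0.0017  0.0549 -0.0002]
```

View pics/z2.png

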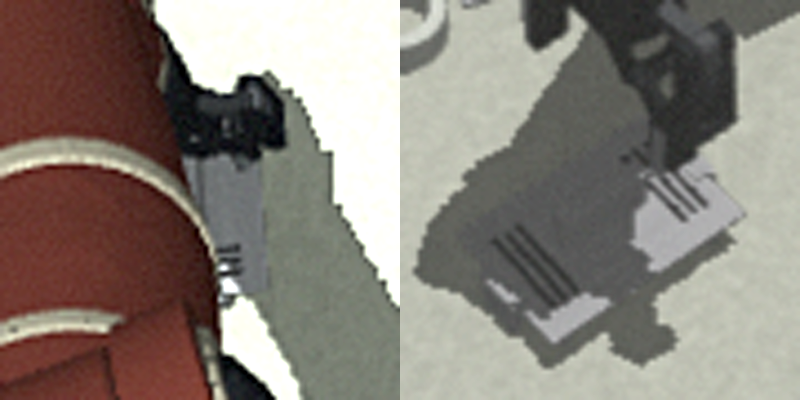

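The fingers straddle the bar: one shows at scene-crop (680,110), the other at (550,20). I'll go down now.

Call:
arm_command(
  plan=[
    [[-0.0017,0.015,0,0,0],[0,0.015,0,0,0],[0,0.012,0,0,0],[0,0.007,0,0,0],[0,0.003,0,0,0],[0,0,0,0,0],[0,0,0,0,0]],
  ],
)

```text
clock: 4.2
tool_pos: [0.5539, 0.1769, 0.0415]
orientation: [-0.48, 0.481, 0.519, -0.518]
ft_force: [-0.7, -1.0, 0.4]
grip_width: 0.0856
```

```bash
python3 - <<'E'
from h import *
go([.5545,.177,.039],94.4)
E
```

```text
t 4.2 tcp [0.5539 0.1769 0.0415] xyaw 94.39 zyaw -175.61 ydir [ 0.001  0.    -1.   ] F [-0.67 -0.98  0.36] w 0.0856 j [-0.31  0.72 -0.06  1.8   0.07  0.62  1.24]
roll -0.01 -> xyaw 94.4 shift [ 0.0001  0.0025 -0.0006] no-roll shift [ 0.0001  0.0025 -0.0006]
```

Call:
arm_command(
  plan=[
    [[0,0.0015,-0.0005,0,0],[0,0,0,0,0.5],[0,0,0,0,0.5],[0,0,0,0,0.7],[0,0,0,0,0.8],[0,0,0,0,1],[0,0,0,0,1],[0,0,0,0,1],[0,0,0,0,1],[0,0,0,0,1],[0,0,0,0,1]],
  ],
  squeeze=80,
)

```text
clock: 5.3
tool_pos: [0.5539, 0.1767, 0.0395]
orientation: [0.481, -0.48, -0.519, 0.519]
ft_force: [-0.0, 0.4, 0.4]
grip_width: 0.0001
```

```bash
python3 - <<'E'
from h import *
state()
E
```

```text
t 5.3 tcp [0.5539 0.1767 0.0395] xyaw 94.39 zyaw -175.61 ydir [-0. -0. -1.] F [-0.04  0.42  0.4 ] w 0.0001 j [-0.31  0.73 -0.06  1.8   0.07  0.62  1.24]
```

```bash
python3 - <<'E'
from h import *
from bench import *
t=read_camera("top"); s=read_camera("scene"); cv2.imwrite("pics/top3.png",t); cv2.imwrite("pics/scene3.png",s)
k=[cv2.resize(i[r-45:r+45,c-45:c+45],(400,400),interpolation=cv2.INTER_CUBIC) for i,c,r in((t,220,179),(s,292,275))]
cv2.imwrite("pics/z3.png",cv2.convertScaleAbs(np.hstack(k),alpha=1.5))
for n in("lid","lid_grip"):
  for c in("top","scene"): print(n,c,[(d["p"],d["at"]) for d in trace(n,c)])
E
```

```text
lid top [(0.83, [310.3, 156.0]), (0.57, [114.1, 220.2]), (0.54, [183.3, 228.1])]
lid scene [(0.98, [285.8, 288.6]), (0.96, [324.9, 223.3]), (0.65, [255.9, 448.1]), (0.55, [227.3, 245.6])]
lid_grip top [(0.79, [182.2, 228.8]), (0.78, [310.0, 153.2]), (0.65, [115.9, 221.9])]
lid_grip scene [(0.92, [321.8, 225.9]), (0.83, [285.3, 285.6]), (0.66, [253.9, 444.5])]
```

View pics/z3.png

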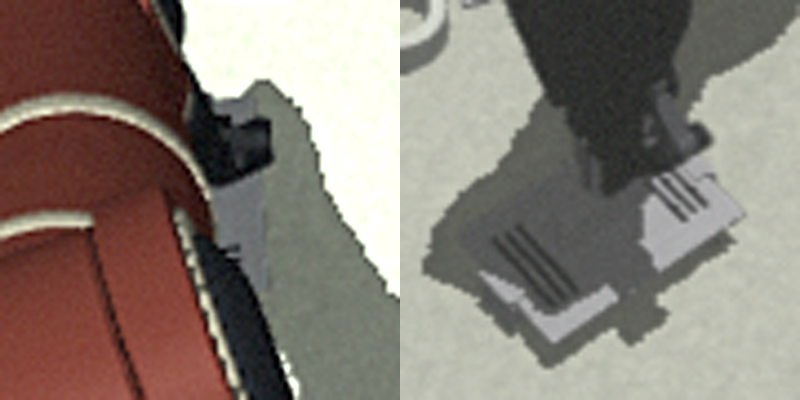

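View pics/scene3.png

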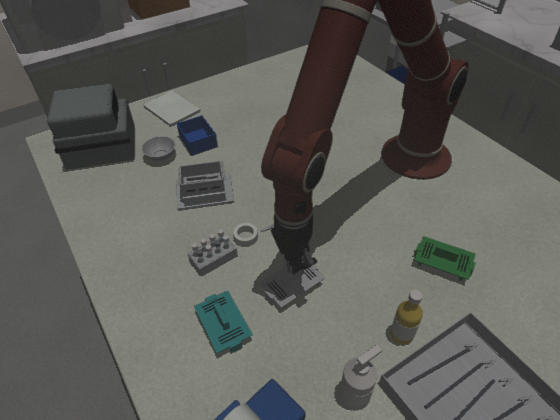

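```bash
python3 - <<'E'
from h import *
s=cv2.imread("pics/scene3.png")
o,R,_=state(); T=o["tool_pos"]; f=16;c0,r0=270,240
k=cv2.resize(s[r0:r0+45,c0:c0+45],None,fx=13,fy=13,interpolation=cv2.INTER_CUBIC); k=cv2.convertScaleAbs(k,alpha=3)
for off,col in((0,(0,0,255)),(.011,(0,255,0)),(-.008,(255,0,0)),(-.062,(0,255,255))):
    p=(proj("scene",T+R[:,1]*off)[0]-[c0,r0]+.5)*13; cv2.circle(k,tuple(int(v) for v in p),5,col,-1)
for L,col in outline("lid",.5545,.177,np.radians(4.4)):
    p=(proj("scene",L)-[c0,r0]+.5)*13; cv2.polylines(k,[np.int32(p)],False,col,1)
cv2.imwrite("pics/z3b.png",k)
E
```

```text
t 5.6 tcp [0.5539 0.1767 0.0395] xyaw 94.39 zyaw -175.61 ydir [-0. -0. -1.] F [-0.61  0.05  0.43] w 0.0 j [-0.31  0.73 -0.06  1.8   0.07  0.62  1.24]
```

View pics/z3b.png

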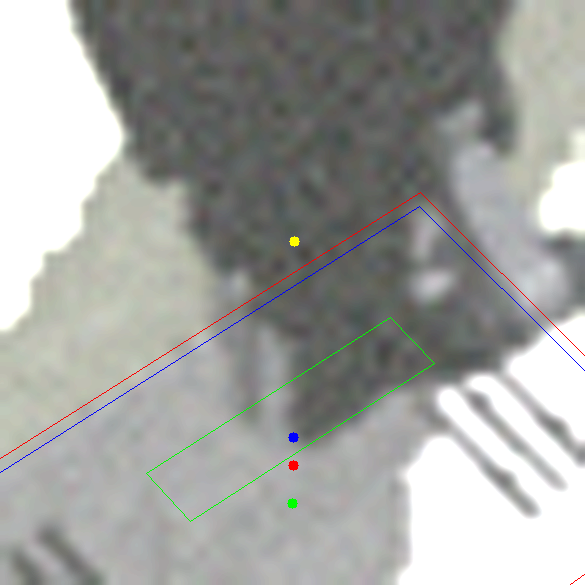

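```bash
python3 - <<'E'
from h import *
s=cv2.imread("pics/scene2.png"); t=cv2.imread("pics/top2.png")
T=np.array([.5541,.1786,.0939]); o,R,_=state(False)
out=[]
for im,c,c0,r0 in((s,"scene",260,225),(t,"top",195,140)):
    f=8
    k=cv2.resize(im[r0:r0+70,c0:c0+50],None,fx=f,fy=f,interpolation=cv2.INTER_CUBIC); k=cv2.convertScaleAbs(k,alpha=2.5)
    for off,col in((0,(0,0,255)),(.011,(0,255,0)),(-.008,(255,0,0)),(-.062,(0,255,255))):
        p=(proj(c,T+R[:,1]*off)[0]-[c0,r0]+.5)*f; cv2.circle(k,tuple(int(v) for v in p),4,col,-1)
    for sx in(-.0425,.0425):
        p=[((proj(c,T+R[:,0]*sx+R[:,1]*(-.008-.013)+R[:,2]*a)[0]-[c0,r0]+.5)*f).astype(int) for a in(-.011,.011)]
        cv2.line(k,tuple(int(v) for v in p[0]),tuple(int(v) for v in p[1]),(255,0,255),2)
    for L,col in outline("lid",.5545,.177,np.radians(4.4)):
        p=(proj(c,L)-[c0,r0]+.5)*f; cv2.polylines(k,[np.int32(p)],False,col,1)
    out.append(k)
cv2.imwrite("pics/z2b.png",np.hstack(out))
E
```

```text
(no output)
```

View pics/z2b.png

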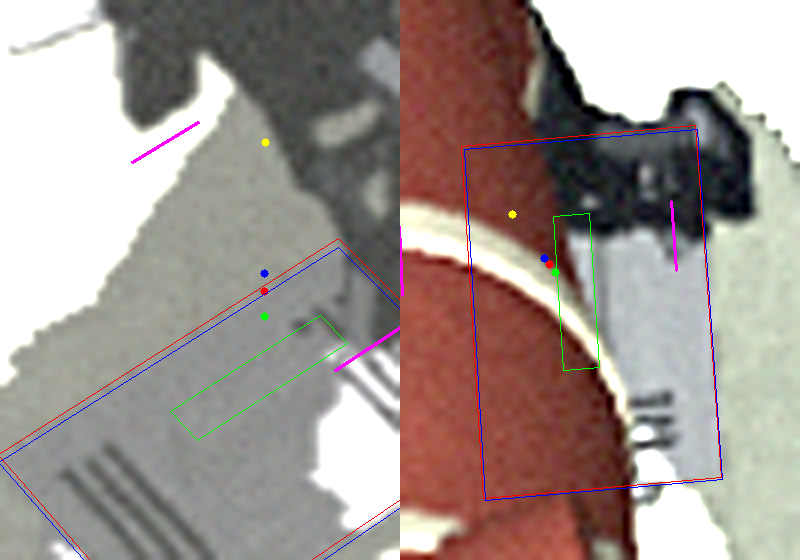

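Pictures 2 and 3 show the fingertips about 25 mm higher than the stated TCP geometry puts them. The jaws shut on nothing above the bar, and the lid hasn't moved. I'll measure the real tip height by gently touching the bar top with the jaws shut.

Call:
arm_command(
  plan=[
    [[0,0.001,0,0,1],[0,0.001,0,0,1]],
  ],
)

```text
clock: 5.8
tool_pos: [0.5539, 0.1766, 0.0375]
orientation: [0.481, -0.481, -0.519, 0.519]
ft_force: [0.4, 0.1, -0.0]
grip_width: 0.0003
```

```bash
python3 - <<'E'
from h import *
o,_,_=state(); print(o["moment"])
E
```

```text
t 5.8 tcp [0.5539 0.1766 0.0375] xyaw 94.38 zyaw -175.62 ydir [-0. -0. -1.] F [ 0.39  0.11 -0.05] w 0.0003 j [-0.31  0.73 -0.06  1.8   0.07  0.62  1.24]
[0.05385445 0.01449987 0.00437989]
```

Call:
arm_command(
  plan=[
    [[0,0.001,0,0,1],[0,0.001,0,0,1]],
  ],
)

```text
clock: 6.0
tool_pos: [0.5539, 0.1767, 0.0355]
orientation: [0.48, -0.48, -0.519, 0.519]
ft_force: [-0.9, -0.5, 6.6]
grip_width: 0.0004
```

Call:
arm_command(
  plan=[
    [[0,0.001,0,0,1],[0,0.001,0,0,1]],
  ],
)

```text
clock: 6.2
tool_pos: [0.554, 0.1767, 0.0353]
orientation: [-0.48, 0.481, 0.519, -0.519]
ft_force: [-3.5, -1.7, 17.1]
grip_width: -0.0
```

Call:
arm_command(
  plan=[
    [[0,-0.002,0,0,1],[0,0,0,0,1]],
  ],
)

```text
clock: 6.4
tool_pos: [0.5542, 0.1768, 0.0358]
orientation: [-0.48, 0.481, 0.519, -0.519]
ft_force: [-0.2, 0.8, -0.3]
grip_width: -0.0001
```

```bash
python3 - <<'E'
from h import *
from bench import *
o,R,_=state(); T=o["tool_pos"]
out=[]
for c,c0,r0 in(("scene",265,225),("top",190,140)):
    im=np.mean([read_camera(c).astype(float) for _ in range(2)],0); cv2.imwrite(f"pics/{c}4.png",im.astype(np.uint8))
    f=8
    k=cv2.resize(im[r0:r0+70,c0:c0+50],None,fx=f,fy=f,interpolation=cv2.INTER_CUBIC); 
    k=(255*(np.clip(k/160,0,1))**.6).astype(np.uint8)
    for off,col in((.011,(0,255,0)),(-.018,(255,0,0))):
      for sx in (-.0145,.0145):
        p=[((proj(c,T+R[:,0]*sx+R[:,1]*off+R[:,2]*a)[0]-[c0,r0]+.5)*f).astype(int) for a in(-.011,.011)]
        cv2.line(k,tuple(int(v) for v in p[0]),tuple(int(v) for v in p[1]),col,1)
    out.append(k)
cv2.imwrite("pics/z4.png",np.hstack(out))
E
```

```text
t 6.4 tcp [0.5542 0.1768 0.0358] xyaw 94.39 zyaw -175.61 ydir [ 0.001  0.    -1.   ] F [-0.25  0.85 -0.32] w -0.0001 j [-0.31  0.73 -0.06  1.8   0.07  0.61  1.24]
```

View pics/z4.png

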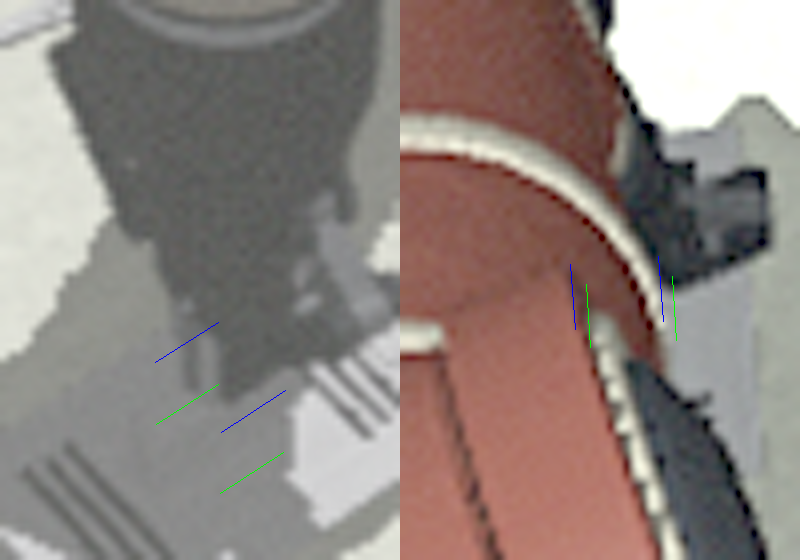

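Call:
arm_command(
  plan=[
    [[0,-0.012,0,0,0.5],[0,0,0,0,0],[0,0,0,0,0],[0,0,0,0,0],[0,0,0,0,0],[0,0,0,0,0],[0,0.008,0,0,0],[0,0.006,0,0,0],[0,0.003,0,0,0],[0,0,0,0,0]],
  ],
)

```text
clock: 7.6
tool_pos: [0.5533, 0.1765, 0.0296]
orientation: [0.481, -0.48, -0.518, 0.519]
ft_force: [0.2, -0.4, 0.3]
grip_width: 0.0853
```

```bash
python3 - <<'E'
from h import *
from bench import *
o,R,_=state(); T=o["tool_pos"]
out=[]
for c,c0,r0 in(("scene",260,225),("top",190,140)):
    im=np.mean([read_camera(c).astype(float) for _ in range(2)],0); cv2.imwrite(f"pics/{c}5.png",im.astype(np.uint8))
    f=8
    k=cv2.resize(im[r0:r0+70,c0:c0+50],None,fx=f,fy=f,interpolation=cv2.INTER_CUBIC); 
    k=(255*(np.clip(k/160,0,1))**.6).astype(np.uint8)
    for off,col in((-.002,(0,255,0)),(-.031,(255,0,0))):
      for sx in (-.0425,.0425):
        p=[((proj(c,T+R[:,0]*sx+R[:,1]*off+R[:,2]*a)[0]-[c0,r0]+.5)*f).astype(int) for a in(-.011,.011)]
        cv2.line(k,tuple(int(v) for v in p[0]),tuple(int(v) for v in p[1]),col,1)
    out.append(k)
cv2.imwrite("pics/z5.png",np.hstack(out))
E
```

```text
t 7.6 tcp [0.5533 0.1765 0.0296] xyaw 94.39 zyaw -175.61 ydir [-0.002 -0.001 -1.   ] F [ 0.15 -0.35  0.29] w 0.0853 j [-0.31  0.74 -0.06  1.8   0.07  0.6   1.24]
```

View pics/z5.png

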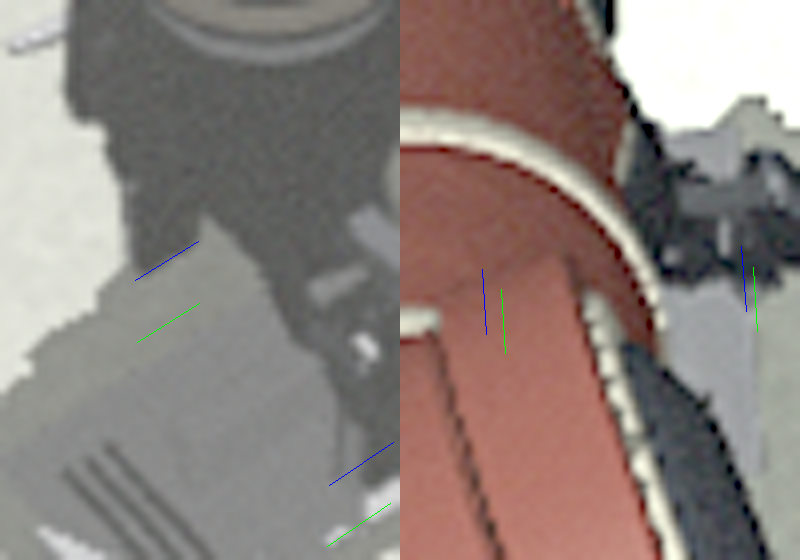

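The blue lines (tips 31 mm behind the TCP when open, so 18 mm behind when shut) match both fingertips in the scene view, at crop (165,260) and (360,465). That agrees with touching the bar top at TCP z = 35.6 mm. So the tip offset is really about −18 mm, not +11. I'll plan with that: grasp at TCP z ≈ 11 mm.

Call:
arm_command(
  plan=[
    [[0,0.006,0,0,0],[0,0.006,0,0,0],[0,0.004,-0.001,0,0],[0,0.002,0,0,0],[0,0,0,0,0.5],[0,0,0,0,0.6],[0,0,0,0,0.8],[0,0,0,0,1],[0,0,0,0,1],[0,0,0,0,1],[0,0,0,0,1],[0,0,0,0,1]],
  ],
  squeeze=80,
)

```text
clock: 9.0
tool_pos: [0.5552, 0.1771, 0.0129]
orientation: [-0.48, 0.481, 0.519, -0.519]
ft_force: [-0.2, 1.3, 3.0]
grip_width: 0.0103
```

```bash
python3 - <<'E'
from h import *
o,_,_=state(); print(o["moment"])
E
```

```text
t 9.0 tcp [0.5552 0.1771 0.0129] xyaw 94.4 zyaw -175.6 ydir [ 0.001  0.    -1.   ] F [-0.19  1.31  2.98] w 0.0103 j [-0.31  0.77 -0.06  1.81  0.07  0.57  1.23]
[ 0.05408033 -0.00912632 -0.00304148]
```

Call:
arm_command(
  plan=[
    [[0,-0.005,0,0,1],[0,-0.01,0,0,1],[0,-0.02,0,0,1],[0,-0.02,0,0,1],[0,0,0,0,1],[0,0,0,0,1]],
  ],
  squeeze=100,
)

```text
clock: 9.6
tool_pos: [0.5547, 0.1765, 0.0675]
orientation: [0.48, -0.481, -0.519, 0.519]
ft_force: [-1.0, 0.1, -3.9]
grip_width: 0.0098
```

```bash
python3 - <<'E'
from h import *
from bench import *
o,R,_=state(); T=o["tool_pos"]; print(o["moment"])
s=read_camera("scene"); cv2.imwrite("pics/scene6.png",s)
k=cv2.resize(s[220:310,230:340],None,fx=6,fy=6,interpolation=cv2.INTER_CUBIC); cv2.imwrite("pics/z6.png",(255*(np.clip(k/160,0,1))**.6).astype(np.uint8))
E
```

```text
t 9.6 tcp [0.5547 0.1765 0.0675] xyaw 94.38 zyaw -175.62 ydir [-0. -0. -1.] F [-1.03  0.09 -3.9 ] w 0.0098 j [-0.31  0.69 -0.06  1.78  0.06  0.68  1.24]
[-0.04612929  0.05836004  0.04588956]
```

View pics/z6.png

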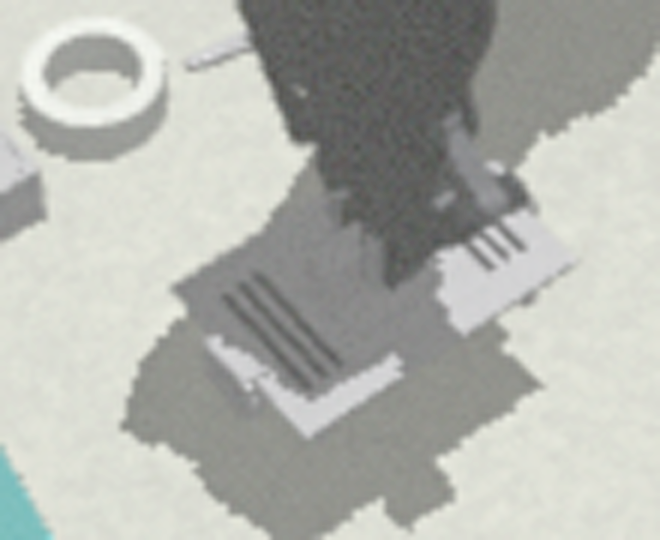

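```bash
python3 - <<'E'
from h import *
go([.5852,-.2077,.140],67.6)
E
```

```text
t 9.65 tcp [0.5541 0.1763 0.0668] xyaw 94.38 zyaw -175.62 ydir [-0.002 -0.001 -1.   ] F [-0.52 -0.37 -2.6 ] w 0.01 j [-0.31  0.69 -0.06  1.78  0.06  0.68  1.24]
roll 26.78 -> xyaw 67.6 shift [-0.3433 -0.073  -0.175 ] no-roll shift [-0.3853 -0.073  -0.0016]
```

Call:
arm_command(
  plan=[
    [[0,-0.02,0,0,1],[0,-0.02,0,0,1],[0,-0.02,0,6.695,1],[0,-0.013,0,6.695,1],[0,0,0,6.695,1],[0,0,0,6.695,1],[-0.02,0,-0.01,0,1],[-0.035,0,-0.018,0,1],[-0.035,0,-0.018,0,1],[-0.035,0,-0.018,0,1],[-0.035,0,-0.018,0,1],[-0.035,0,-0.018,0,1]],
  ],
)

```text
clock: 10.85
tool_pos: [0.5719, -0.0431, 0.1389]
orientation: [0.588, -0.587, -0.392, 0.394]
ft_force: [0.5, 0.1, -2.4]
grip_width: 0.0097
```

Call:
arm_command(
  plan=[
    [[-0.035,0,-0.018,0,1],[-0.035,0,-0.018,0,1],[-0.035,0,-0.018,0,1],[-0.025,0,-0.013,0,1],[-0.015,0,-0.007,0,1],[0,0,0,0,1],[0,0,0,0,1],[0,0,0,0,1]],
  ],
)

```text
clock: 11.65
tool_pos: [0.5866, -0.2003, 0.1401]
orientation: [0.588, -0.586, -0.395, 0.394]
ft_force: [0.4, -0.0, -2.3]
grip_width: 0.0101
```

```bash
python3 - <<'E'
from h import *
go([.5852,-.2077,.110],67.6)
E
```

```text
t 11.65 tcp [ 0.5866 -0.2003  0.1401] xyaw 67.85 zyaw 157.85 ydir [-0.001  0.003 -1.   ] F [ 0.41 -0.05 -2.35] w 0.0101 j [ 0.27  0.64  0.05  1.6  -0.04  0.9   1.51]
roll 0.25 -> xyaw 67.6 shift [-0.0075  0.0301 -0.0016] no-roll shift [-0.0075  0.0301 -0.0015]
```

Call:
arm_command(
  plan=[
    [[-0.0075,0.01,-0.0016,0.25,1],[0,0.015,0,0,1],[0,0.01,0,0,1],[0,0.005,0,0,1],[0,0,0,0,1],[0,0,0,0,1]],
  ],
)

```text
clock: 12.25
tool_pos: [0.5853, -0.2113, 0.1007]
orientation: [-0.588, 0.588, 0.392, -0.392]
ft_force: [-1.1, 0.2, -3.0]
grip_width: 0.0102
```

```bash
cat > look.py <<'E'
from h import *
from bench import *
import sys
tag=sys.argv[1]
o,R,yaw=state(); T=o["tool_pos"]
print("moment",o["moment"].round(3))
dz=T[2]-.0129; PB=(.5852,-.2077,np.radians(-22.4))
out=[]
for c,c0,r0 in(("scene",165,125),("top",325,115)):
    im=np.mean([read_camera(c).astype(float) for _ in range(2)],0); cv2.imwrite(f"pics/{c}_{tag}.png",im.astype(np.uint8))
    f=5
    k=cv2.resize(im[r0:r0+100,c0:c0+80],None,fx=f,fy=f,interpolation=cv2.INTER_CUBIC); 
    k=(255*(np.clip(k/170,0,1))**.6).astype(np.uint8)
    L=[(place(np.array(l)/1000.+[0,0,dz],T[0],T[1],np.radians(yaw-90)),col) for l,col in((rect(122,80,26),(0,0,255)),(rect(122,80,22),(255,0,0)))]
    L+=[(place(np.array(rect(120,76,74))/1000.,*PB),(0,255,0))]
    for l,col in L:
        p=(proj(c,l)-[c0,r0]+.5)*f; cv2.polylines(k,[np.int32(p*8)],False,col,1,cv2.LINE_AA,3)
    out.append(k)
cv2.imwrite(f"pics/look_{tag}.png",np.hstack(out))
E
python3 look.py a
```

```text
t 12.25 tcp [ 0.5853 -0.2113  0.1007] xyaw 67.38 zyaw 157.38 ydir [ 0.001 -0.    -1.   ] F [-1.11  0.22 -2.99] w 0.0102 j [ 0.28  0.69  0.05  1.64 -0.04  0.82  1.52]
moment [ 0.012  0.054 -0.027]
```

View pics/look_a.png

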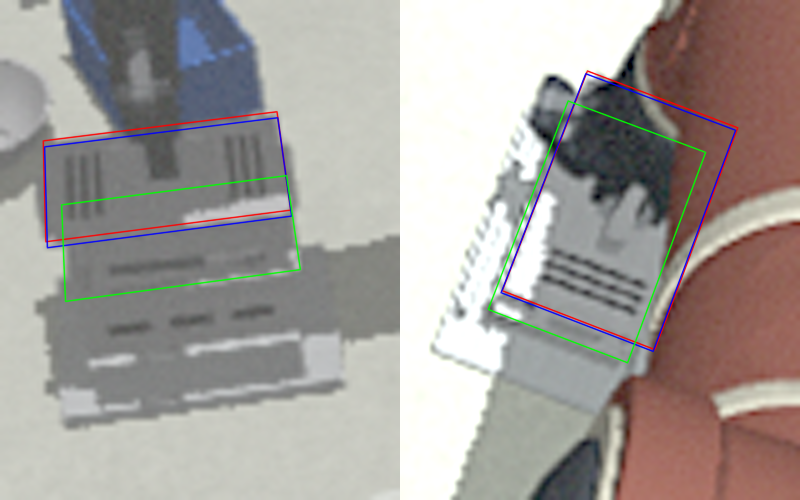

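Call:
arm_command(
  plan=[
    [[0,0,0,0,1],[0,0,0,0,1],[0,0,0,0,1]],
  ],
)

```text
clock: 12.75
tool_pos: [0.5849, -0.2115, 0.1006]
orientation: [-0.588, 0.588, 0.392, -0.392]
ft_force: [-1.0, 0.6, -2.6]
grip_width: 0.0098
```

```bash
python3 - <<'E'
from h import *
go([.5858,-.2080,.1],67.6)
E
```

```text
t 12.75 tcp [ 0.5849 -0.2115  0.1006] xyaw 67.36 zyaw 157.36 ydir [ 0. -0. -1.] F [-1.05  0.6  -2.65] w 0.0098 j [ 0.28  0.69  0.05  1.64 -0.04  0.82  1.52]
roll -0.24 -> xyaw 67.6 shift [0.0035 0.0006 0.0005] no-roll shift [0.0035 0.0006 0.0005]
```

Call:
arm_command(
  plan=[
    [[0.0035,0,0.0005,-0.24,1],[0,0,0,0,1],[0,0,0,0,1],[0,0,0,0,1]],
  ],
)

```text
clock: 13.15
tool_pos: [0.5858, -0.208, 0.1005]
orientation: [-0.588, 0.588, 0.393, -0.393]
ft_force: [0.4, 0.2, -3.9]
grip_width: 0.0098
```

```bash
cat > fit3.py <<'E'
from h import *
import sys
tag=sys.argv[1]; zT=float(sys.argv[2]); dz=zT*1000-12.9
from fit1 import auto
I={c:cv2.imread(f"pics/{c}_{tag}.png").astype(float) for c in("top","scene")}
g={c:I[c].mean(2) for c in I}
p0=tuple(float(v) for v in sys.argv[3:5])+(np.radians(float(sys.argv[5])),)
A=lambda *x:auto(*x,p0)
S=[A("scene",(-55,-40),(-10,-40),26+dz,(0,-80)),A("scene",(15,-40),(58,-40),26+dz,(0,-80)),A("scene",(61,-38),(61,-16),24+dz,(80,0)),A("scene",(61,16),(61,38),24+dz,(80,0)),A("scene",(-61,-38),(-61,-16),26+dz,(-80,0)),
   A("scene",(-20,40),(20,40),22+dz,(0,0))]
T=[A("top",(-58,40),(0,40),26+dz,(0,80)),A("top",(-61,0),(-61,38),22+dz,(-80,0))]
for s in(S,S[:5],):
    p=edgefit(s,p0,g,rng=1.6); print(p[:2].round(4),np.degrees(p[2]).round(2))
E
python3 look.py b; python3 - <<'E'
from h import *
print([state(False)[0]["tool_pos"].round(4)])
E
python3 fit3.py b 0.1004 .5858 -.208 -22.4
```

```text
t 13.15 tcp [ 0.5858 -0.208   0.1005] xyaw 67.61 zyaw 157.61 ydir [-0. -0. -1.] F [ 0.42  0.2  -3.91] w 0.0098 j [ 0.28  0.69  0.04  1.64 -0.04  0.82  1.52]
moment [ 0.055  0.001 -0.019]
[array([ 0.5858, -0.2082,  0.1005])]
   ('scene', np.int64(17), np.float64(-0.35), 0.21)
   ('scene', np.int64(17), np.float64(-0.32), 3.16)
   ('scene', np.int64(17), np.float64(-0.38), 0.24)
   ('scene', np.int64(14), np.float64(0.13), 3.42)
   ('scene', np.int64(17), np.float64(0.08), 2.69)
   ('scene', np.int64(17), np.float64(0.94), 0.47)
[ 0.587  -0.2061] -23.99
   ('scene', np.int64(17), np.float64(0.05), 0.2)
   ('scene', np.int64(17), np.float64(-0.03), 3.18)
   ('scene', np.int64(15), np.float64(-0.49), 0.25)
   ('scene', np.int64(14), np.float64(0.11), 3.27)
   ('scene', np.int64(17), np.float64(0.18), 2.69)
[ 0.5875 -0.2049] -24.29
```

View pics/look_b.png

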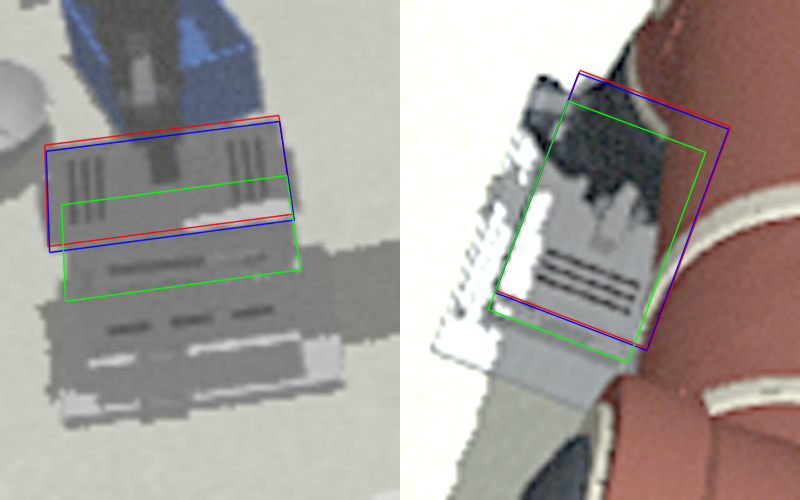

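```bash
python3 - <<'E'
from h import *
def rectify(im,c,pose,z,xs,ys):
    X,Y=np.meshgrid(xs,ys); P=place(np.c_[X.ravel(),Y.ravel(),np.full(X.size,z)],*pose)
    uv=proj(c,P); return map_coordinates(im,[uv[:,1],uv[:,0]],order=1).reshape(X.shape)
xs=np.arange(-70,70.1,.5)/1e3; ys=np.arange(-45,45.1,.5)/1e3
im0={c:(cv2.imread(f"pics/{c}0.png").astype(float)+cv2.imread(f"pics/{c}1.png")).mean(2)/2 for c in("top","scene")}
im1={c:cv2.imread(f"pics/{c}_b.png").astype(float).mean(2) for c in("top","scene")}
rows=[]
for nm,im,pose,z in(("init",im0,(.5545,.177,np.radians(4.4)),.026),("now",im1,(.5858,-.208,np.radians(-22.4)),.1005-.0129+.026)):
    for c in("scene","top"):
        r=rectify(im[c],c,pose,z,xs,ys); rows.append(cv2.normalize(r,None,0,255,cv2.NORM_MINMAX).astype(np.uint8))
cv2.imwrite("pics/rect.png",cv2.resize(np.vstack([np.hstack(rows[:2]),np.hstack(rows[2:])]),None,fx=1.4,fy=1.4))
np.savez("rect.npz",*rows)
E
```

```text
(no output)
```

View pics/rect.png

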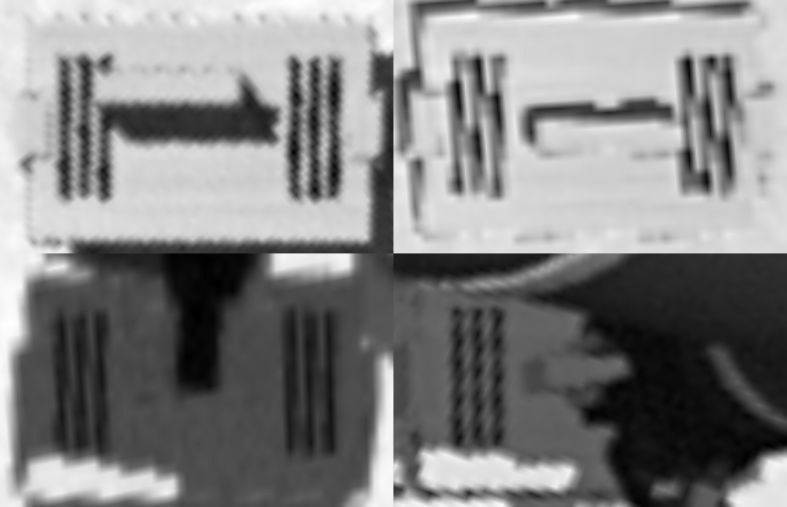

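```bash
cat > slit.py <<'E'
from h import *
from scipy.optimize import curve_fit
def tri(r,xs,ys,x0,y0,y1):
    m=(xs>x0-.016)&(xs<x0+.016); x=xs[m]*1e3; out=[]
    def f(x,c,a,s,b0,b1,p): return b0+b1*(x-c)-a*sum(np.exp(-(x-c-k*p)**2/2/s**2) for k in(-1,0,1))
    def one(sel):
        q=r[sel][:,m].mean(0); po,_=curve_fit(f,x,q,p0=(x0*1e3,np.ptp(q),1.3,q.max(),0,7.3),maxfev=5000); return po[0],po[5]
    full=one((ys>y0)&(ys<y1)); mid=(y0+y1)/2
    lo=one((ys>y0)&(ys<mid))[0]; hi=one((ys>mid)&(ys<y1))[0]
    return full[0],full[1],np.degrees(np.arctan2(-(hi-lo),(mid-y0)*1e3))
if __name__=="__main__":
    z=np.load("rect.npz"); xs=np.arange(-70,70.1,.5)/1e3; ys=np.arange(-45,45.1,.5)/1e3
    for i,(nm,y0,y1,sides) in enumerate((("init scene",-.02,.02,(-1,1)),("init top",-.02,.02,(-1,1)),("now scene",-.02,.02,(-1,1)),("now top",-.02,.02,(-1,)))):
        r=z[f"arr_{i}"].astype(float)
        for s in sides:
            try: print(nm,s,np.round(tri(r,xs,ys,.041*s,y0,y1),2))
            except Exception as e: print(nm,s,e)
E
python3 slit.py
```

```text
init scene -1 [-39.79   7.14   1.87]
init scene 1 [42.18  6.98  0.55]
init top -1 [-4.021e+01  7.080e+00  2.000e-02]
init top 1 [41.94  7.06  0.66]
now scene -1 [-41.37   6.97  -0.33]
now scene 1 [40.61  6.9   0.22]
now top -1 [-40.19   7.09  -0.  ]
```

```bash
python3 - <<'E'
from fit1 import *
p=np.array([.5852,-.2075,np.radians(-22.4)])
xs=np.arange(-75,75.1,.5)/1e3; ys=np.arange(-50,50.1,.5)/1e3
X,Y=np.meshgrid(xs,ys); rows=[]
for c in("scene","top"):
    P=place(np.c_[X.ravel(),Y.ravel(),np.full(X.size,.074)],*p); uv=proj(c,P)
    r=map_coordinates(g[c],[uv[:,1],uv[:,0]],order=1).reshape(X.shape); k=cv2.normalize(r,None,0,255,cv2.NORM_MINMAX).astype(np.uint8)
    k=cv2.resize(k,None,fx=1.3*2,fy=1.3*2,interpolation=cv2.INTER_CUBIC)
    for a,b in((60,38),(52,35)):
        q=lambda x,y:(int((x+75)*2*2.6),int((y+50)*2*2.6)); cv2.rectangle(k,q(-a,-b),q(a,b),255 if a==60 else 0,1)
    rows.append(k)
k=np.vstack(rows); cv2.imwrite("pics/boxrect.png",cv2.resize(k,None,fx=.57,fy=.57,interpolation=cv2.INTER_AREA)); print(k.shape)
E
```

```text
(1046, 783)
```

View pics/boxrect.png

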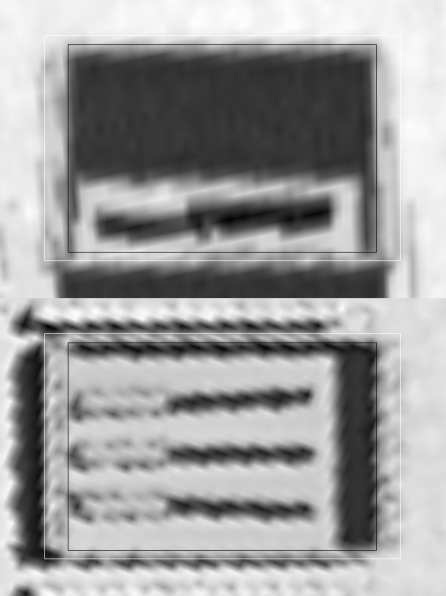

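Call:
arm_command(
  plan=[
    [[0.0009,0.004,0.0008,0,1],[0,0.004,0,0,1],[0,0.002,0,0,1],[0,0,0,0,1],[0,0,0,0,1]],
  ],
)

```text
clock: 13.85
tool_pos: [0.5854, -0.2069, 0.0904]
orientation: [0.588, -0.588, -0.393, 0.393]
ft_force: [0.2, -0.6, -2.5]
grip_width: 0.0103
```

```bash
python3 - <<'E'
from h import *
go([.5854,-.2070,.085],67.6); print(state(False)[0]["moment"].round(3))
E
```

```text
t 13.85 tcp [ 0.5854 -0.2069  0.0904] xyaw 67.6 zyaw 157.6 ydir [-0. -0. -1.] F [ 0.22 -0.58 -2.47] w 0.0103 j [ 0.28  0.7   0.04  1.65 -0.04  0.79  1.52]
roll -0.0 -> xyaw 67.6 shift [-0.0001  0.0054 -0.    ] no-roll shift [-0.0001  0.0054 -0.    ]
[ 0.024 -0.015  0.035]
```

Feet are about 3.5 mm above the rim. I'll go down in small steps and watch the force.

Call:
arm_command(
  plan=[
    [[0,0.0015,0,0,1],[0,0.0015,0,0,1],[0,0.001,0,0,1]],
  ],
)

```text
clock: 14.15
tool_pos: [0.5854, -0.2069, 0.0864]
orientation: [-0.588, 0.588, 0.393, -0.393]
ft_force: [-0.4, -0.0, -2.5]
grip_width: 0.0099
```

Call:
arm_command(
  plan=[
    [[0,0.001,0,0,1],[0,0.001,0,0,1]],
  ],
)

```text
clock: 14.35
tool_pos: [0.5854, -0.2069, 0.0844]
orientation: [-0.588, 0.588, 0.393, -0.393]
ft_force: [1.2, 1.0, -2.1]
grip_width: 0.0098
```

Call:
arm_command(
  plan=[
    [[0,0.001,0,0,1],[0,0.001,0,0,1]],
  ],
)

```text
clock: 14.55
tool_pos: [0.5854, -0.2069, 0.0825]
orientation: [-0.588, 0.588, 0.393, -0.393]
ft_force: [0.4, -0.2, -3.1]
grip_width: 0.0098
```

```bash
python3 - <<'E'
from h import *
go([.5854,-.2070,.085],67.6); print(state(False)[0]["moment"].round(3))
E
```

```text
t 14.55 tcp [ 0.5854 -0.2069  0.0825] xyaw 67.6 zyaw 157.6 ydir [ 0. -0. -1.] F [ 0.38 -0.18 -3.13] w 0.0098 j [ 0.28  0.71  0.04  1.65 -0.04  0.78  1.52]
roll -0.0 -> xyaw 67.6 shift [-0.0001 -0.0025  0.    ] no-roll shift [-0.0001 -0.0025  0.    ]
[ 0.03   0.033 -0.021]
```

Call:
arm_command(
  plan=[
    [[0,0.001,0,0,1],[0,0.001,0,0,1]],
  ],
)

```text
clock: 14.75
tool_pos: [0.5854, -0.2069, 0.0804]
orientation: [-0.588, 0.588, 0.393, -0.393]
ft_force: [-0.0, -0.1, -2.6]
grip_width: 0.01
```

Call:
arm_command(
  plan=[
    [[0,0.001,0,0,1],[0,0.001,0,0,1]],
  ],
)

```text
clock: 14.95
tool_pos: [0.5854, -0.2069, 0.0784]
orientation: [0.588, -0.588, -0.393, 0.393]
ft_force: [0.6, -0.5, -1.9]
grip_width: 0.0098
```

```bash
python3 - <<'E'
from h import *
go([.5854,-.2070,.065],67.6); print(state(False)[0]["moment"].round(3))
E
```

```text
t 14.95 tcp [ 0.5854 -0.2069  0.0784] xyaw 67.6 zyaw 157.6 ydir [-0. -0. -1.] F [ 0.59 -0.5  -1.9 ] w 0.0098 j [ 0.28  0.72  0.04  1.66 -0.04  0.77  1.52]
roll -0.0 -> xyaw 67.6 shift [-0.0001  0.0134 -0.0001] no-roll shift [-0.0001  0.0134 -0.0001]
[ 0.05   0.081 -0.037]
```

Call:
arm_command(
  plan=[
    [[0,0.001,0,0,1],[0,0.001,0,0,1]],
  ],
)

```text
clock: 15.15
tool_pos: [0.5854, -0.2068, 0.0768]
orientation: [-0.588, 0.588, 0.393, -0.393]
ft_force: [-1.1, 0.0, 0.4]
grip_width: 0.0097
```

Call:
arm_command(
  plan=[
    [[0,0.001,0,0,1],[0,0.001,0,0,1]],
  ],
)

```text
clock: 15.35
tool_pos: [0.5856, -0.2069, 0.075]
orientation: [-0.587, 0.588, 0.393, -0.393]
ft_force: [-0.1, 1.1, 3.0]
grip_width: 0.01
```

Call:
arm_command(
  plan=[
    [[0,0.001,0,0,1],[0,0.001,0,0,1]],
  ],
)

```text
clock: 15.55
tool_pos: [0.5857, -0.207, 0.073]
orientation: [-0.587, 0.588, 0.393, -0.393]
ft_force: [-0.7, 0.6, 3.6]
grip_width: 0.0102
```

```bash
python3 - <<'E'
from h import *
go([.5854,-.2070,.065],67.6); print(state(False)[0]["moment"].round(3))
E
```

```text
t 15.55 tcp [ 0.5857 -0.207   0.073 ] xyaw 67.6 zyaw 157.6 ydir [ 0.001 -0.    -1.   ] F [-0.73  0.62  3.58] w 0.0102 j [ 0.28  0.73  0.04  1.66 -0.04  0.76  1.52]
roll -0.0 -> xyaw 67.6 shift [-0.0001  0.008   0.0003] no-roll shift [-0.0001  0.008   0.0003]
[ 0.206  0.42  -0.064]
```

Call:
arm_command(
  plan=[
    [[0,0,0.0005,0,1],[0,0.001,0,0,1],[0,0,0,0,1]],
  ],
)

```text
clock: 15.85
tool_pos: [0.5854, -0.2069, 0.0719]
orientation: [-0.587, 0.588, 0.394, -0.393]
ft_force: [-0.4, -0.2, 5.9]
grip_width: 0.0099
```

```bash
python3 look.py c
```

```text
t 15.85 tcp [ 0.5854 -0.2069  0.0719] xyaw 67.6 zyaw 157.6 ydir [ 0.001 -0.    -1.   ] F [-0.44 -0.25  5.94] w 0.0099 j [ 0.28  0.73  0.04  1.66 -0.04  0.75  1.52]
moment [ 0.124  0.25  -0.014]
```

View pics/look_c.png

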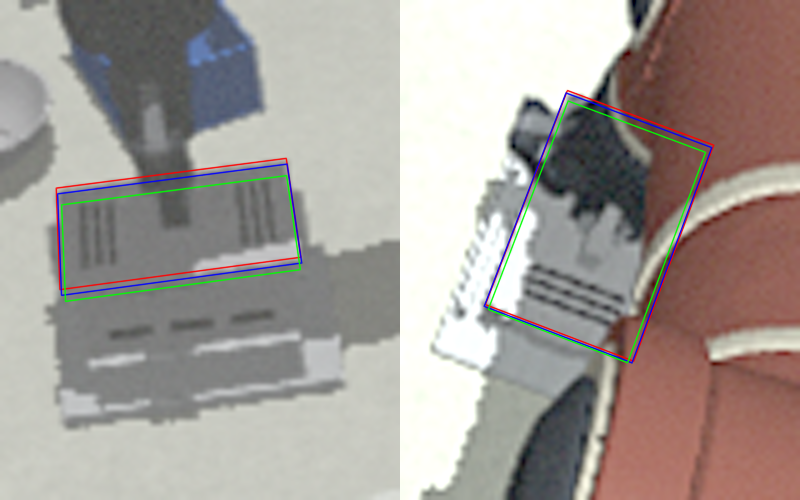

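The lid sits squarely over the box. The half-millimetre shift halved the end-to-end moment, so I'll nudge a little more and keep pressing.

Call:
arm_command(
  plan=[
    [[0,0,0.0005,0,1],[0,0,0,0,1]],
  ],
)

```text
clock: 16.25
tool_pos: [0.585, -0.2067, 0.0717]
orientation: [-0.587, 0.588, 0.394, -0.393]
ft_force: [0.5, 0.1, 4.6]
grip_width: 0.0098
```

```bash
cat > st.py <<'E'
from h import *
o,R,y=state(); m=o["moment"]; a=np.radians(-22.4)
print("press",round(o["ft_force"][2]+2.6,1),"M lid x,y",(m[0]*np.cos(a)+m[1]*np.sin(a)).round(3),(-m[0]*np.sin(a)+m[1]*np.cos(a)).round(3))
E
python3 st.py
```

```text
t 16.25 tcp [ 0.585  -0.2067  0.0717] xyaw 67.6 zyaw 157.6 ydir [ 0.001 -0.001 -1.   ] F [0.47 0.13 4.58] w 0.0098 j [ 0.28  0.73  0.04  1.66 -0.04  0.75  1.52]
press 7.2 M lid x,y -0.002 0.032
```

Call:
arm_command(
  plan=[
    [[0,0.001,0,0,1],[0,0.001,0,0,1]],
  ],
)

```text
clock: 16.45
tool_pos: [0.585, -0.2067, 0.0698]
orientation: [-0.587, 0.588, 0.394, -0.393]
ft_force: [0.2, 0.6, 6.0]
grip_width: 0.0102
```

```bash
python3 st.py
```

```text
t 16.45 tcp [ 0.585  -0.2067  0.0698] xyaw 67.6 zyaw 157.6 ydir [ 0.001 -0.001 -1.   ] F [0.18 0.64 5.98] w 0.0102 j [ 0.28  0.73  0.04  1.66 -0.04  0.75  1.52]
press 8.6 M lid x,y 0.064 0.076
```

Call:
arm_command(
  plan=[
    [[0,0.001,0,0,1],[0,0.001,0,0,1]],
  ],
)

```text
clock: 16.65
tool_pos: [0.5852, -0.2067, 0.0681]
orientation: [-0.587, 0.588, 0.394, -0.393]
ft_force: [-0.6, -0.1, 6.8]
grip_width: 0.01
```

```bash
python3 st.py
```

```text
t 16.65 tcp [ 0.5852 -0.2067  0.0681] xyaw 67.6 zyaw 157.6 ydir [ 0.002 -0.001 -1.   ] F [-0.56 -0.08  6.84] w 0.01 j [ 0.28  0.73  0.04  1.67 -0.04  0.74  1.52]
press 9.4 M lid x,y -0.03 0.105
```

Call:
arm_command(
  plan=[
    [[0,0.001,0.0002,0,1],[0,0.001,0,0,1]],
  ],
)

```text
clock: 16.85
tool_pos: [0.5852, -0.2068, 0.0664]
orientation: [-0.587, 0.588, 0.394, -0.393]
ft_force: [-0.5, -0.5, 9.8]
grip_width: 0.0097
```

```bash
python3 st.py
```

```text
t 16.85 tcp [ 0.5852 -0.2068  0.0664] xyaw 67.6 zyaw 157.6 ydir [ 0.002 -0.001 -1.   ] F [-0.55 -0.52  9.82] w 0.0097 j [ 0.28  0.73  0.04  1.67 -0.04  0.74  1.52]
press 12.4 M lid x,y 0.028 0.12
```

Call:
arm_command(
  plan=[
    [[0,0.001,0,0,1],[0,0.001,0,0,1]],
  ],
)

```text
clock: 17.05
tool_pos: [0.5853, -0.2068, 0.0646]
orientation: [-0.587, 0.588, 0.394, -0.393]
ft_force: [-0.2, 0.6, 8.9]
grip_width: 0.0098
```

```bash
python3 st.py
```

```text
t 17.05 tcp [ 0.5853 -0.2068  0.0646] xyaw 67.59 zyaw 157.59 ydir [ 0.002 -0.001 -1.   ] F [-0.15  0.57  8.85] w 0.0098 j [ 0.28  0.73  0.04  1.67 -0.04  0.74  1.52]
press 11.5 M lid x,y 0.013 0.259
```

Call:
arm_command(
  plan=[
    [[0,0.001,0,0,1],[0,0.001,0,0,1]],
  ],
)

```text
clock: 17.25
tool_pos: [0.5852, -0.2068, 0.062]
orientation: [-0.587, 0.588, 0.394, -0.393]
ft_force: [0.6, 0.7, 4.5]
grip_width: 0.01
```

```bash
python3 st.py
```

```text
t 17.25 tcp [ 0.5852 -0.2068  0.062 ] xyaw 67.6 zyaw 157.6 ydir [ 0.002 -0.001 -1.   ] F [0.62 0.75 4.54] w 0.01 j [ 0.28  0.74  0.04  1.67 -0.04  0.73  1.52]
press 7.1 M lid x,y 0.019 -0.044
```

The press force rose to about 12 N and then fell to 7 N, with the moment back near zero. That looks like both clips snapping. I'll press a bit further to confirm.

Call:
arm_command(
  plan=[
    [[0,0.001,0,0,1],[0,0.001,0,0,1]],
  ],
)

```text
clock: 17.45
tool_pos: [0.5852, -0.2068, 0.06]
orientation: [-0.587, 0.588, 0.394, -0.393]
ft_force: [0.8, 0.4, 8.0]
grip_width: 0.0099
```

```bash
python3 st.py
```

```text
t 17.45 tcp [ 0.5852 -0.2068  0.06  ] xyaw 67.6 zyaw 157.6 ydir [ 0.002 -0.001 -1.   ] F [0.8  0.41 7.95] w 0.0099 j [ 0.28  0.74  0.04  1.67 -0.04  0.73  1.52]
press 10.6 M lid x,y 0.006 0.038
```

Call:
arm_command(
  plan=[
    [[0,0.001,0,0,1],[0,0.001,0,0,1],[0,0,0,0,1]],
  ],
)

```text
clock: 17.75
tool_pos: [0.5853, -0.2068, 0.0585]
orientation: [-0.587, 0.588, 0.394, -0.393]
ft_force: [0.2, 0.0, 9.4]
grip_width: 0.0098
```

```bash
python3 st.py
```

```text
t 17.75 tcp [ 0.5853 -0.2068  0.0585] xyaw 67.6 zyaw 157.6 ydir [ 0.002 -0.001 -1.   ] F [0.2  0.04 9.42] w 0.0098 j [ 0.28  0.74  0.04  1.67 -0.04  0.72  1.52]
press 12.0 M lid x,y -0.019 0.209
```

Call:
arm_command(
  plan=[
    [[0,0.001,0,0,1],[0,0.001,0,0,1]],
  ],
)

```text
clock: 17.95
tool_pos: [0.5853, -0.2068, 0.0568]
orientation: [-0.587, 0.588, 0.394, -0.393]
ft_force: [-1.8, -0.5, 11.7]
grip_width: 0.0098
```

```bash
python3 st.py
```

```text
t 17.95 tcp [ 0.5853 -0.2068  0.0568] xyaw 67.6 zyaw 157.6 ydir [ 0.002 -0.001 -1.   ] F [-1.79 -0.53 11.71] w 0.0098 j [ 0.28  0.75  0.04  1.67 -0.04  0.72  1.52]
press 14.3 M lid x,y 0.02 0.311
```

Call:
arm_command(
  plan=[
    [[0,0.001,0,0,1],[0,0.001,0,0,1],[0,0,0,0,1]],
  ],
)

```text
clock: 18.25
tool_pos: [0.5853, -0.2068, 0.0552]
orientation: [-0.587, 0.588, 0.394, -0.393]
ft_force: [-1.8, 0.3, 12.8]
grip_width: 0.0101
```

```bash
python3 st.py;python3 look.py d
```

```text
t 18.25 tcp [ 0.5853 -0.2068  0.0552] xyaw 67.6 zyaw 157.6 ydir [ 0.002 -0.001 -1.   ] F [-1.82  0.28 12.82] w 0.0101 j [ 0.28  0.75  0.04  1.67 -0.04  0.72  1.52]
press 15.4 M lid x,y -0.001 0.485
t 18.25 tcp [ 0.5853 -0.2068  0.0552] xyaw 67.6 zyaw 157.6 ydir [ 0.002 -0.001 -1.   ] F [-1.82  0.28 12.82] w 0.0101 j [ 0.28  0.75  0.04  1.67 -0.04  0.72  1.52]
moment [ 0.183  0.449 -0.043]
```

View pics/look_d.png

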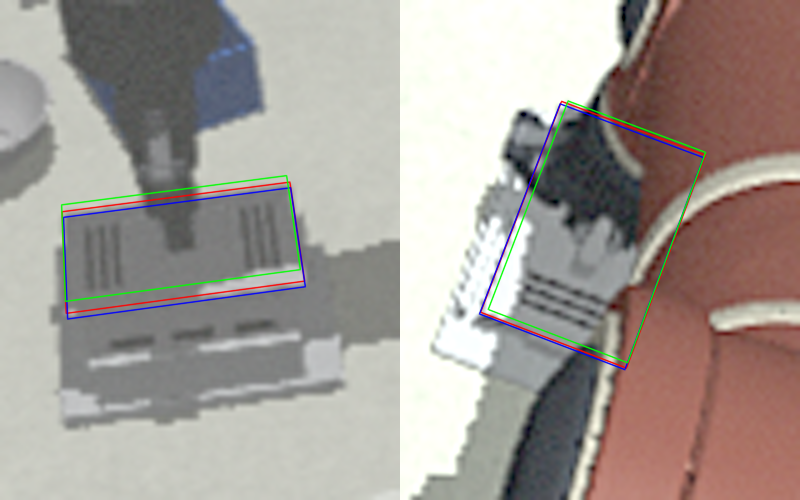

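```bash
cat > tilt.py <<'E'
from h import *
import sys
xs=np.arange(-70,70.1,.5)/1e3; ys=np.arange(-45,45.1,.5)/1e3; X,Y=np.meshgrid(xs,ys)
def prof(tag,pose,z,c="scene"):
    im=cv2.imread(f"pics/{c}_{tag}.png").astype(float).mean(2)
    uv=proj(c,place(np.c_[X.ravel(),Y.ravel(),np.full(X.size,z)],*pose)); r=map_coordinates(im,[uv[:,1],uv[:,0]],order=1).reshape(X.shape)
    res=[]
    for s in(1,-1):
        m=np.abs(xs-s*.041)<.009; q=r[:,m]; nb=r[:,(np.abs(xs-s*.041)>.0115)&(np.abs(xs-s*.041)<.014)]
        v=nb.mean(1)-q.mean(1)   # dark slit contrast along y
        k=(np.abs(ys)<.034); v=np.convolve(v,np.ones(3)/3,'same')
        h=np.median(v[np.abs(ys)<.015])/2
        i0=np.where(v[(ys<0)&k]<h)[0].max(); yl=ys[(ys<0)&k][i0]; 
        yy=ys[(ys>0)&k]; i1=np.where(v[(ys>0)&k]<h)[0].min(); res.append((round(yl*1e3,1),round(yy[i1]*1e3,1),round(500*(yl+yy[i1]),2)))
    return res,r
if __name__=="__main__":
    for tag,x,y,z in(("b",.5858,-.2081,.1005),("c",.5854,-.2069,.0719),("d",.5853,-.2068,.0552)):
        res,_=prof(tag,(x,y,np.radians(-22.4)),z+.0131); print(tag,"+x:",res[0],"-x:",res[1])
E
python3 tilt.py
```

```text
b +x: (np.float64(-25.0), np.float64(27.0), np.float64(1.0)) -x: (np.float64(-24.5), np.float64(26.5), np.float64(1.0))
c +x: (np.float64(-24.0), np.float64(27.5), np.float64(1.75)) -x: (np.float64(-25.0), np.float64(26.0), np.float64(0.5))
d +x: (np.float64(-25.0), np.float64(26.0), np.float64(0.5)) -x: (np.float64(-24.0), np.float64(27.0), np.float64(1.5))
```

Call:
arm_command(
  plan=[
    [[0,-0.002,0,0,1],[0,-0.002,0,0,1],[0,-0.002,0,0,1],[0,-0.001,0,0,1],[0,0,0,0,1]],
  ],
)

```text
clock: 18.95
tool_pos: [0.5853, -0.2068, 0.0612]
orientation: [-0.587, 0.588, 0.394, -0.393]
ft_force: [-0.0, 0.2, 4.7]
grip_width: 0.0098
```

```bash
python3 st.py
```

```text
t 18.95 tcp [ 0.5853 -0.2068  0.0612] xyaw 67.6 zyaw 157.6 ydir [ 0.002 -0.001 -1.   ] F [-0.01  0.16  4.68] w 0.0098 j [ 0.28  0.74  0.04  1.67 -0.04  0.73  1.52]
press 7.3 M lid x,y -0.004 -0.033
```

Call:
arm_command(
  plan=[
    [[0,-0.001,0,0,1],[0,-0.001,0,0,1],[0,0,0,0,1]],
  ],
)

```text
clock: 19.25
tool_pos: [0.5853, -0.2068, 0.0628]
orientation: [-0.587, 0.588, 0.394, -0.393]
ft_force: [2.7, -0.4, 4.0]
grip_width: 0.0097
```

```bash
python3 st.py
```

```text
t 19.25 tcp [ 0.5853 -0.2068  0.0628] xyaw 67.6 zyaw 157.6 ydir [ 0.002 -0.001 -1.   ] F [ 2.67 -0.45  3.97] w 0.0097 j [ 0.28  0.74  0.04  1.67 -0.04  0.73  1.52]
press 6.6 M lid x,y 0.032 -0.416
```

Call:
arm_command(
  plan=[
    [[0,-0.001,0,0,1],[0,-0.001,0,0,1],[0,0,0,0,1]],
  ],
)

```text
clock: 19.55
tool_pos: [0.5844, -0.2064, 0.0643]
orientation: [-0.588, 0.588, 0.393, -0.393]
ft_force: [2.3, -1.3, 2.6]
grip_width: 0.0099
```

```bash
python3 st.py
```

```text
t 19.55 tcp [ 0.5844 -0.2064  0.0643] xyaw 67.6 zyaw 157.6 ydir [ 0. -0. -1.] F [ 2.3  -1.26  2.62] w 0.0099 j [ 0.28  0.74  0.04  1.67 -0.04  0.74  1.52]
press 5.2 M lid x,y 0.049 -0.532
```

Call:
arm_command(
  plan=[
    [[0,-0.001,0,0,1],[0,0,0,0,1]],
  ],
)

```text
clock: 19.75
tool_pos: [0.5838, -0.2062, 0.0652]
orientation: [0.588, -0.587, -0.393, 0.394]
ft_force: [2.0, -1.1, 0.6]
grip_width: 0.0101
```

```bash
python3 st.py; python3 look.py e; sed -i 's/("d",.5853,-.2068,.0552)/("d",.5853,-.2068,.0552),("e",.5853,-.2068,state(False)[0]["tool_pos"][2])/' tilt.py; python3 tilt.py
```

```text
t 19.75 tcp [ 0.5838 -0.2062  0.0652] xyaw 67.6 zyaw 157.6 ydir [-0.001  0.    -1.   ] F [ 1.98 -1.11  0.6 ] w 0.0101 j [ 0.28  0.73  0.04  1.67 -0.04  0.74  1.52]
press 3.2 M lid x,y 0.085 -0.464
t 19.75 tcp [ 0.5838 -0.2062  0.0652] xyaw 67.6 zyaw 157.6 ydir [-0.001  0.    -1.   ] F [ 1.98 -1.11  0.6 ] w 0.0101 j [ 0.28  0.73  0.04  1.67 -0.04  0.74  1.52]
moment [-0.098 -0.462 -0.032]
b +x: (np.float64(-25.0), np.float64(27.0), np.float64(1.0)) -x: (np.float64(-24.5), np.float64(26.5), np.float64(1.0))
c +x: (np.float64(-24.0), np.float64(27.5), np.float64(1.75)) -x: (np.float64(-25.0), np.float64(26.0), np.float64(0.5))
d +x: (np.float64(-25.0), np.float64(26.0), np.float64(0.5)) -x: (np.float64(-24.0), np.float64(27.0), np.float64(1.5))
e +x: (np.float64(-24.5), np.float64(26.0), np.float64(0.75)) -x: (np.float64(-24.0), np.float64(25.0), np.float64(0.5))
```

View pics/look_e.png

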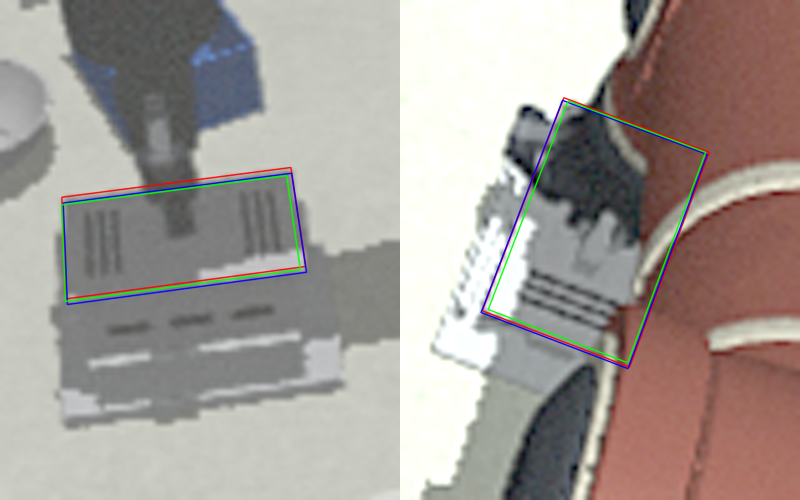

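Call:
arm_command(
  plan=[
    [[0,0,-0.0008,0,1],[0,-0.001,0,0,1],[0,0,0,0,1]],
  ],
)

```text
clock: 20.25
tool_pos: [0.5837, -0.2062, 0.0656]
orientation: [0.589, -0.587, -0.393, 0.394]
ft_force: [0.2, -0.0, -2.8]
grip_width: 0.01
```

```bash
python3 st.py
```

```text
t 20.25 tcp [ 0.5837 -0.2062  0.0656] xyaw 67.6 zyaw 157.6 ydir [-0.003  0.001 -1.   ] F [ 0.16 -0.01 -2.83] w 0.01 j [ 0.28  0.73  0.04  1.67 -0.04  0.74  1.52]
press -0.2 M lid x,y 0.007 -0.046
```

Call:
arm_command(
  plan=[
    [[0,-0.001,0,0,1],[0,0,0,0,1]],
  ],
)

```text
clock: 20.45
tool_pos: [0.5837, -0.2063, 0.0665]
orientation: [0.588, -0.587, -0.393, 0.394]
ft_force: [-0.9, -0.2, -5.4]
grip_width: 0.01
```

```bash
python3 st.py
```

```text
t 20.45 tcp [ 0.5837 -0.2063  0.0665] xyaw 67.6 zyaw 157.6 ydir [-0.003  0.001 -1.   ] F [-0.92 -0.22 -5.41] w 0.01 j [ 0.28  0.73  0.04  1.67 -0.04  0.75  1.52]
press -2.8 M lid x,y -0.014 0.029
```

A 2.8 N tug holds, with a balanced moment, so both clips have caught. I'll press flat again, ease off and let go.

Call:
arm_command(
  plan=[
    [[0,0.001,0,0,1],[0,0.001,0,0,1],[0,0.001,0,0,1],[0,0.001,0,0,1],[0,0.001,0,0,1],[0,0,0,0,1]],
  ],
)

```text
clock: 21.05
tool_pos: [0.5851, -0.2068, 0.0631]
orientation: [-0.587, 0.588, 0.393, -0.393]
ft_force: [-2.1, 0.4, 3.3]
grip_width: 0.01
```

```bash
python3 st.py
```

```text
t 21.05 tcp [ 0.5851 -0.2068  0.0631] xyaw 67.6 zyaw 157.6 ydir [ 0. -0. -1.] F [-2.13  0.36  3.33] w 0.01 j [ 0.28  0.74  0.04  1.67 -0.04  0.74  1.52]
press 5.9 M lid x,y 0.003 0.391
```

Call:
arm_command(
  plan=[
    [[0,-0.0015,0,0,1],[0,0,0,0,0.7],[0,0,0,0,0.5],[0,0,0,0,0.2],[0,0,0,0,0],[0,0,0,0,0],[0,0,0,0,0],[0,0,0,0,0]],
  ],
)

```text
clock: 21.85
tool_pos: [0.5851, -0.2067, 0.064]
orientation: [-0.588, 0.588, 0.393, -0.393]
ft_force: [-0.6, 0.1, 0.4]
grip_width: 0.0853
```

```bash
python3 st.py
```

```text
t 21.85 tcp [ 0.5851 -0.2067  0.064 ] xyaw 67.6 zyaw 157.6 ydir [-0. -0. -1.] F [-0.61  0.15  0.37] w 0.0853 j [ 0.28  0.74  0.04  1.67 -0.04  0.74  1.52]
press 3.0 M lid x,y -0.019 0.022
```

Call:
arm_command(
  plan=[
    [[0,-0.01,0,0,0],[0,-0.02,0,0,0],[0,-0.03,0,0,0],[0,-0.03,0,0,0],[0,-0.03,0,0,0],[0,-0.03,0,0,0],[0.03,0,0,0,0],[0.04,0,0,0,0],[0.04,0,0,0,0],[0.04,0,0,0,0],[0.04,0,0,0,0],[0.03,0,0,0,0]],
  ],
)

```text
clock: 23.05
tool_pos: [0.6695, 0.0005, 0.2148]
orientation: [0.587, -0.587, -0.395, 0.394]
ft_force: [1.3, 0.0, -0.1]
grip_width: 0.0854
```

Call:
arm_command(
  plan=[
    [[0.04,0,0,0,0],[0.03,0,0,0,0],[0,0,0,0,0],[0,0,0,0,0]],
  ],
)

```text
clock: 23.45
tool_pos: [0.6954, 0.0621, 0.2143]
orientation: [-0.587, 0.587, 0.394, -0.394]
ft_force: [0.6, -0.2, 0.1]
grip_width: 0.0851
```

```bash
cat > fin.py <<'E'
from h import *
from bench import *
state(); xs=np.arange(-75,75.1,.5)/1e3; ys=np.arange(-50,50.1,.5)/1e3; X,Y=np.meshgrid(xs,ys)
out=[]
for c,c0,r0 in(("scene",165,125),("top",320,115)):
    im=np.mean([read_camera(c).astype(float) for _ in range(2)],0); cv2.imwrite(f"pics/{c}_f.png",im.astype(np.uint8))
    f=5
    k=cv2.resize(im[r0:r0+100,c0:c0+80],None,fx=f,fy=f,interpolation=cv2.INTER_CUBIC); k=(255*(np.clip(k/200,0,1))**.7).astype(np.uint8)
    for l,col in outline("lid",.5852,-.2070,np.radians(-22.4)):
        p=(proj(c,l+[0,0,.052])-[c0,r0]+.5)*f; cv2.polylines(k,[np.int32(p*8)],False,col,1,cv2.LINE_AA,3)
    out.append(k)
cv2.imwrite("pics/fin.png",np.hstack(out))
E
python3 fin.py
```

```text
t 23.45 tcp [0.6954 0.0621 0.2143] xyaw 67.7 zyaw 157.7 ydir [-0.    -0.001 -1.   ] F [ 0.6  -0.23  0.14] w 0.0851 j [-0.15  0.7   0.05  1.26 -0.03  1.19  1.09]
```

View pics/fin.png

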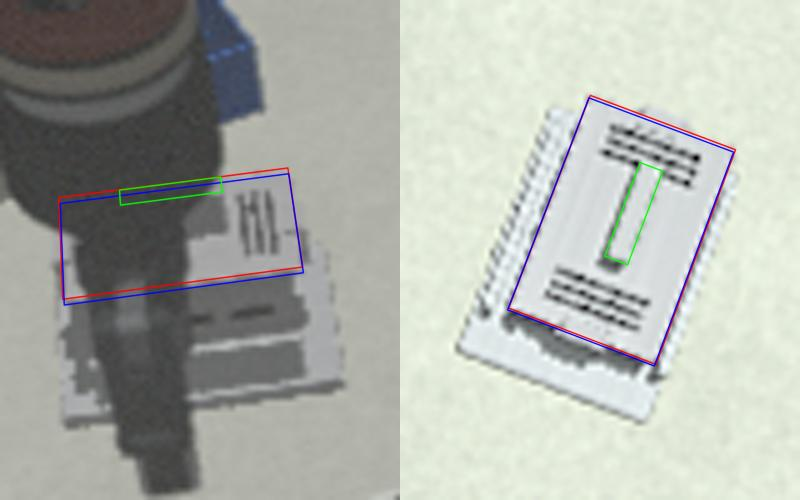

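View pics/scene_f.png

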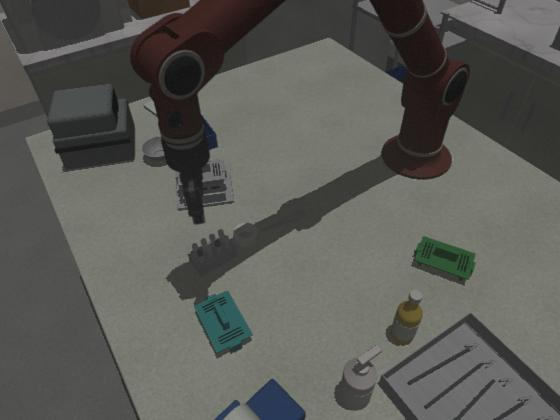

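The top view shows the lid matching the home-height outline. The arm blocks the scene view, so I'll move clear and check the tilt there.

Call:
arm_command(
  plan=[
    [[0.02,0,0.03,0,0],[0.02,0,0.04,0,0],[0.02,0,0.04,0,0],[0.02,0,0.04,0,0],[0.02,0,0.04,0,0],[0.02,0,0.02,0,0],[0,0,0,0,0],[0,0,0,0,0]],
  ],
)

```text
clock: 24.45
tool_pos: [0.5474, 0.2515, 0.2144]
orientation: [-0.587, 0.588, 0.393, -0.393]
ft_force: [0.0, -0.6, 0.8]
grip_width: 0.0854
```

```bash
python3 fin.py; python3 - <<'E'
from tilt import *
res,_=prof("f",(.5852,-.2070,np.radians(-22.4)),.078); print(res)
from slit import tri
from h import *
for c in("scene","top"):
    _,r=prof("f",(.5852,-.2070,np.radians(-22.4)),.078,c)
    for s in(1,-1): print(c,s,np.round(tri(r,xs,ys,.041*s,-.02,.02),2))
E
```

```text
t 24.45 tcp [0.5474 0.2515 0.2144] xyaw 67.59 zyaw 157.59 ydir [ 0.001 -0.001 -1.   ] F [ 0.02 -0.56  0.81] w 0.0854 j [-0.49  0.54  0.04  1.57 -0.02  1.04  0.73]
[(np.float64(-24.0), np.float64(28.0), np.float64(2.0)), (np.float64(-24.0), np.float64(27.5), np.float64(1.75))]
scene 1 [40.62  6.85  0.06]
scene -1 [-41.49   6.96  -0.46]
top 1 [41.75  7.09 -0.27]
top -1 [-40.21   7.04  -0.08]
```

View pics/fin.png

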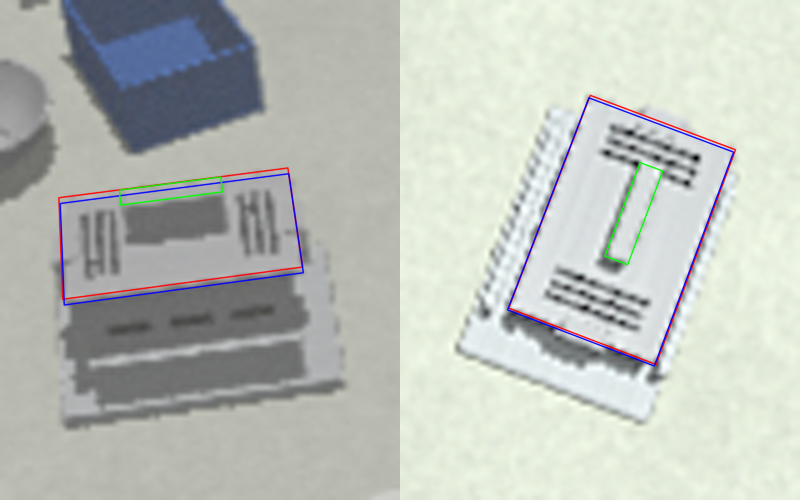

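View pics/scene_f.png

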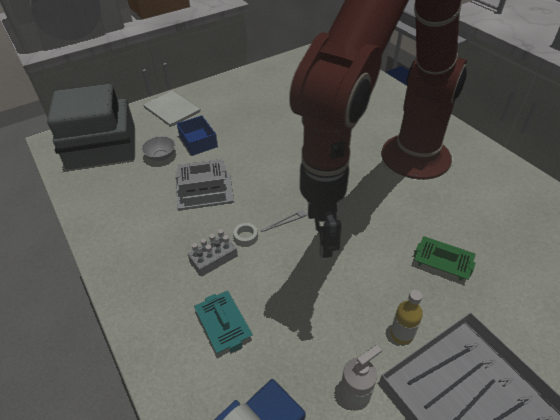

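The lid lies level: slit-centre offsets of 2.0 mm at the +x end and 1.75 mm at the −x end agree. It sits at home height, nothing else has moved, and the arm is clear. Handing in.

```bash
python3 -c "
from bench import *
print(hand_in())"
```

```text
the job is handed in; nothing more can be done
None
```

The lid is on the box, clipped at both ends and released, and I handed the job in at about 24.6 s of the 64 s allowed.

**How it went**
- **Pressing:** the press force rose to about 12 N, then fell to 7 N as the clips snapped. I then pressed on to about 15 N, well below the 26 to 28 N at which the box meets the stop.
- **Release:** I eased off, tugged up gently with about 3 N to test the clips, pressed flat again and let go.

**Last checks**
- **Clips:** the tug held with an almost balanced moment, so both ends are caught.
- **Fit:** after release, both cameras show the lid at home height and square on the box. It is level end to end to within about 1 mm, which is as fine as the pictures can tell.
- **Bystanders:** the other things on the bench look unmoved in the pictures, and the arm stands clear of everything.

**What disagreed**
- **Fingertip position:** with the gripper shut, the fingertips stood about 18 mm behind the TCP, not 11 mm ahead as stated. My first grasp closed on nothing above the bar. I measured the real offset by touching the bar's top, which pressed on the lid with about 17 N while it stood on the bench, and the pictures agreed with it.
- **Moment while pressing:** a moment of up to 0.5 N m about the lid's short axis came and went. It followed small sideways forces, so I put it down to those and not to an unlatched clip.

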